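# Clear the jewellery bench and fit the bench pin

## Robot

A 6-joint arm with a two-finger parallel gripper is mounted at the origin on the work surface. World frame = base frame: x ahead of the robot, y to its left, z up, the work surface at z = 0. Lengths are in m, angles in rad, forces in N, time in s.
With the tool pointing down it reaches from about 0.275 to 0.975 m from the base axis. Payload 8.4 kg.
Tool frame: the origin (TCP) lies between the finger pads; the fingertips stand 14 mm ahead of it and the grasp point (between the pads) lies 5 mm behind it; z points along the fingers, y is the direction in which the jaws open and shut (so a half turn about z gives the same grasp; the last joint's range is limited). The gripper opens to 92 mm and grips with 3 to 60 N. Pads are 20 mm wide; open, the fingers measure 128 mm over their backs; the gripper's body (75 mm by 189 mm) begins 69 mm behind the grasp point.
Start: joints at [1.162, 0.353, 1.633, -0, 1.155, -0.002], TCP at [0.247, 0.574, 0.229] pointing down, gripper open.
Joint ranges: [-2.63, 2.63], [-0.92, 2.1], [0.06, 2.66], [-1.3, 4.44], [0, 2.69], [-3.02, 3.02]. Speed limits (rad/s): [2.22, 2.22, 2.79, 3.14, 3.14, 3.14].

## Interface

Orientations are given as a unit quaternion [x, y, z, w].
In Python, from rig import * gives the robot as it stands. The module is installed in compiled form; this text tells all that it offers.
- The arm moves only by the tool play_rows, never from a script. Its argument "increments" is one flat list of numbers, 7 for each row, row after row: the shift along the world's x, y, z in cm, then the turn, a rotation vector about the world's x, y, z in rad, then the opening, from 0 (shut) to 1 (fully open). A call has 1 to 8 rows; each row shifts and turns the pose as measured when the row begins; what a row does not reach is not made up. A row lasts 1/10 s, in which the tool goes at most 50 mm and 8.59 degrees, less where a joint would pass 70% of its speed; a pose out of reach is approached as far as the arm can. A call with a gripper value outside its range is refused whole. The fingers move at their own pace and stop on an object; "newtons" is the grip in N (left out, the last holds). Time passes only in rows, so rows that do not move let the fingers close. It gives the time, the measured TCP pose, the force and the opening at its end, in the units of the state.
- get_obs(): the state, without advancing time (a new reading comes with each control period).
- capture(name): name is "side" or "top" or "wrist"; returns the picture (420x560x3 uint8, red, green, blue); there is no depth.
- get_calibration(name): a dict with "vertical_fov" (degrees; the focal length in pixels is half the picture's height over the tangent of half this angle, whatever the lens; pixels are square), "cx", "cy" (the principal point, pixels), "R" (3x3) and "t" (3): a world point X has camera coordinates R X + t. Camera axes: x right, y down, z forward; pixel columns grow to the right and rows downward; lengths in m; the calibration is good to about 2 mm. A picture is of the moment at which its call begins: read the wrist's pose just before it. get_calibration takes no time and is no camera call; for the wrist camera it gives the pose at the moment of the call.
- job_done(): hands the job in, once; it reports no verdict.
Trained networks look in the newest picture that a camera, given by its name, has taken for a name from the list of things; names that differ only in an ending like _2 or _b are one class to them, and where a whole thing is asked for, a point or a joint stands for the part that bears it (a point fixed in the world has none). Each returns a list of dicts, best first, with "p" (0 to 1); they miss things now and then, are a little off and sometimes report something else, mostly with a low value. They report only what shows in the picture. A call takes as long as a camera call.
- trace(query, camera): "mask" (420x560 bool, what is visible of it) and "bbox" ([left, top, width, height] in pixels, round what is visible of it).
The state is a dict: "time": time; "q": joint angles; "dq": joint speeds; "joint_efforts": joint torques, N m; "ee_pos": TCP position; "tcp_rot": TCP orientation; "force": force on the tool from outside, world axes, zero at the start; "ft_torque": the same for the moment, N m; "opening": opening from 0.0 (shut) to 1.0 (fully open).
Only numpy, scipy, OpenCV 4.12 (cv2) and the standard library are available. Lean on these libraries where they do the work, as an engineer would, in place of code of your own. Each camera call takes 0.05 s, during which the arm holds its last target.

## Task

Clear the jeweller's mat: put every pair of pliers in the wooden tray, every file in the blue tray and every bead tube in the white tray. Also slide the wooden bench pin, plain end first, fully home against the stop in the slot of its green holder, and only then swing the red lever right over, away from the slot mouth, to lock it. Leave the jar, cup, spool, dish, copper ring and stone where they are.

Things in the scene. Friction and masses are not known exactly. Their poses are not given: they have to be found in the camera images.
- plier_tray: wooden open tray, fixed to the bench, outside 180 (x) by 160 (y) by 45 high, walls and floor 5 thick. Origin: centre of its underside; x is the long way. Lengths in mm.
- file_tray: blue open tray, fixed to the bench, outside 180 (x) by 160 (y) by 45 high, walls and floor 5 thick. Origin: centre of its underside; x is the long way. Lengths in mm.
- tube_tray: white open tray, fixed to the bench, outside 180 (x) by 160 (y) by 45 high, walls and floor 5 thick. Origin: centre of its underside; x is the long way. Lengths in mm.
- holder: green steel holder, fixed: block 115 deep, 105 wide, 42 high. Level slot in its face towards the robot: 63 wide, 18 high, floor 12 above the bench, 85 deep to a solid stop. Steel guides, 30 high, flare out 20 in front of the mouth to about 85 apart; open above. Origin: on the bench under the middle of the mouth; +x points into the slot. Lengths in mm.
- lock (a joint): angle of the red locking lever on top of the holder, rad: 0 leaning 0.5 rad towards the slot mouth (open), 1.0 leaning 0.5 rad away from it (locked). It swings along the holder's x and stays where it is left; a light push with closed fingers moves it.
- lock_tip (a point): centre of the red ball (26 across) on the end of the locking lever, about 134 above the bench: the lever is 80 long and turns on a pivot 64 above the bench over the slot's centre line, 80 behind the mouth, so that its tip is about 40 behind the mouth when open and 120 behind it when locked. Lengths in mm.
- pin: bench pin: flat beech board 160 long, 60 wide, 14 thick, about 0.11 kg, with a notch 25 by 24 in its rear (-x) end. Origin: its centre, 7 above what it lies on; +x points to the plain end, which goes into the slot. It can be gripped across its 60 mm width. Lengths in mm.
- pin_tip (a point): middle of the pin's plain front end (80 ahead of the pin's origin, half way up its thickness); 85 inside the slot mouth when fully home. Lengths in mm.
- pliers_a: pliers with one red and one black handle, lying flat, 140 long, 13 thick. Origin: middle of the steel pivot block (28 long, 24 wide, 13 thick: the place to grip, across its width), 6.5 above what it lies on. +x points to the jaw tips (52 away); the handles reach 95 the other way and spread to 55 wide. Lengths in mm.
- pliers_b: pliers with two blue handles, lying flat, 140 long, 13 thick. Origin: middle of the steel pivot block (28 long, 24 wide, 13 thick: the place to grip, across its width), 6.5 above what it lies on. +x points to the jaw tips (52 away); the handles reach 95 the other way and spread to 55 wide. Lengths in mm.
- file_a: file with a flat orange handle 75 long, 22 wide, 18 thick and a dark steel blade 16 wide, 5 thick, reaching 75 out of the handle; 150 in all, lying flat. Origin: middle of the handle (grip across its width), 9 above what it lies on; +x points to the blade tip (112 away). Lengths in mm.
- file_b: file with a flat orange handle 75 long, 22 wide, 18 thick and a dark steel blade 10 wide, 5 thick, reaching 75 out of the handle; 150 in all, lying flat. Origin: middle of the handle (grip across its width), 9 above what it lies on; +x points to the blade tip (112 away). Lengths in mm.
- tube_a: bead tube: clear round tube with yellow square end caps 30 by 30, 100 long in all, 25 thick between the caps, lying on the flats of its caps. Origin: its middle, 15 above what it lies on; x is its length. Lengths in mm.
- tube_b: bead tube: clear round tube with green square end caps 30 by 30, 100 long in all, 25 thick between the caps, lying on the flats of its caps. Origin: its middle, 15 above what it lies on; x is its length. Lengths in mm.
- bead_jar: small green glass jar with steel cap, 42 across, 58 high, not part of the job. Origin: centre of its underside. Lengths in mm.
- cup: white plastic cup, 48 across, 62 high, not part of the job. Origin: centre of its underside. Lengths in mm.
- spool: black spool, 50 across, 40 high, not part of the job. Origin: centre of its underside. Lengths in mm.
- dish: terracotta dish, 84 across, 35 high, not part of the job. Origin: centre of its underside. Lengths in mm.
- coil: copper ring, 90 across, 14 high, not part of the job. Origin: centre of its underside. Lengths in mm.
- stone: grey sharpening stone, 100 by 50 by 20, not part of the job. Origin: centre of its underside. Lengths in mm.

How it is judged:
By the outcome, as a careful person would: the job done as asked, in the order asked, and still so for the second after the job is handed in, with the robot touching nothing.
Of pliers_a, pliers_b, file_a, file_b, tube_a, tube_b only 4 to 6 are there at a start; the rules pass over those that are not, and their reading is None.
At some moment in a run one of pliers_a, pliers_b, file_a, file_b, tube_a, tube_b may be knocked a few centimetres aside while the robot is not near it.
Once in a run the grip may slacken for a moment while it holds something.
It also fails if it takes over 210 s, if anything falls off the work surface, if the arm or the gripper's body presses on something with over 40 N, if the wrist force passes 120 N, or if a joint passes its speed limit or range.

## Working session

There is one attempt and no reset: what is moved stays moved. The work goes in short steps, Python scripts to look and compute and a tool call to move; the robot and the scene stay as the last step left them, time stands still between calls to the robot, and variables do not carry over. Pictures are saved under pics/ and viewed, and the job is handed in when it is done.

Besides the shell and the picture viewer there is one more tool, called after "Request:" as name(argument=value, ...) on one line, values as JSON. play_rows: Moves the arm, as the interface text tells. Its arguments: {"type":"object","properties":{"increments":{"type":"array"},"newtons":{"type":"number"}},"required":["increments"]}

```bash
mkdir -p pics; ls; python3 - <<'E'
from rig import *
import cv2
o=get_obs(); print({k:o[k] for k in('time','ee_pos','tcp_rot','force','opening')})
for n in('side','top','wrist'):
    cv2.imwrite(f'pics/a_{n}.png',capture(n)[:,:,::-1]); c=get_calibration(n); print(n,c)
E
```

```text
pics
{'time': 0.0, 'ee_pos': array([0.24713155, 0.57355054, 0.22786283]), 'tcp_rot': array([ 2.02019056e-01,  9.79381344e-01, -6.83174657e-04, -1.30563990e-04]), 'force': array([ 0.44477582, -0.38763559, -0.24459936]), 'opening': 1.0020767712290175}
side {'vertical_fov': 50.8516050827095, 'cx': 272.6819981019076, 'cy': 208.01801851480448, 'R': array([[ 0.99384547, -0.11048946,  0.00795308],
       [-0.08160617, -0.77880898, -0.62193006],
       [ 0.07491065,  0.61745336, -0.78303241]]), 't': array([-0.51997593,  0.1063002 ,  1.26570861])}
top {'vertical_fov': 52.64598180415061, 'cx': 275.76226663795677, 'cy': 215.17925422519352, 'R': array([[ 0.0139186 , -0.99986168, -0.0091045 ],
       [-0.98049536, -0.01186261, -0.19618393],
       [ 0.19604879,  0.01165752, -0.98052485]]), 't': array([0.02221995, 0.53629276, 1.25279589])}
wrist {'vertical_fov': 60.815236789034344, 'cx': 281.78981522203117, 'cy': 214.07132764126447, 'R': array([[ 0.39485698,  0.9187417 , -0.00128445],
       [ 0.89261118, -0.38329479,  0.23734025],
       [ 0.21756206, -0.09486197, -0.97142573]]), 't': array([-0.62537331, -0.028291  ,  0.39050736])}
```

View pics/a_top.png

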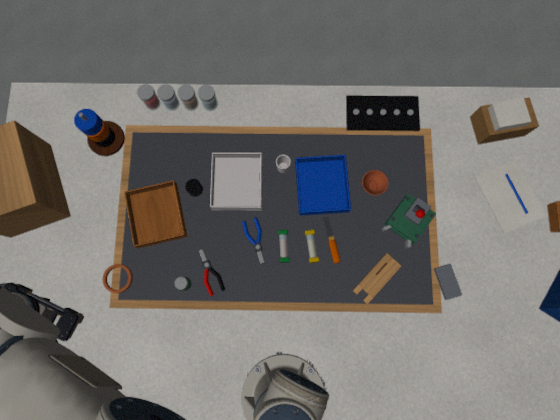

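View pics/a_side.png

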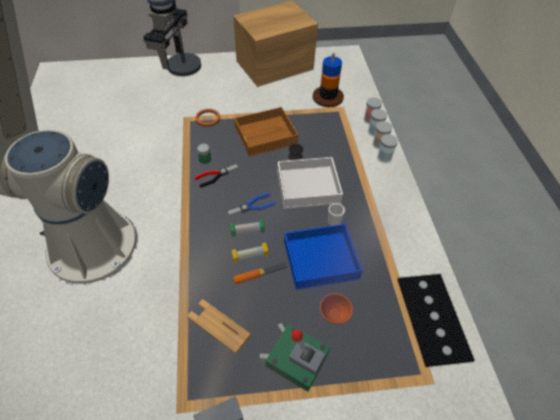

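View pics/a_wrist.png

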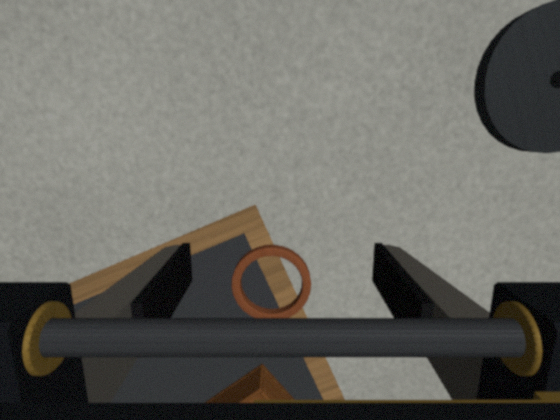

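Top picture: red/black pliers at about (208,270), blue pliers (255,240), green tube (283,245), yellow tube (312,245), one file (332,240), pin (378,278), and holder (410,220) with its ball at (420,213). Next I'll measure these with the networks in both views.

```bash
cat > h.py <<'E'
from rig import *
import numpy as np, cv2
def cal(n,cache={}):
    if n=='wrist' : return get_calibration(n)
    if n not in cache: cache[n]=get_calibration(n)
    return cache[n]
def ray(c,uv):
    f=210/np.tan(np.radians(c['vertical_fov'])/2)
    d=np.array([(uv[0]-c['cx'])/f,(uv[1]-c['cy'])/f,1.0])
    R=np.array(c['R']);return -R.T@c['t'],R.T@d
def plane(c,uv,z):
    o,d=ray(c,uv);return (o+d*(z-o[2])/d[2])
def proj(c,X):
    f=210/np.tan(np.radians(c['vertical_fov'])/2)
    p=np.array(c['R'])@np.array(X)+c['t'];return np.array([c['cx']+f*p[0]/p[2],c['cy']+f*p[1]/p[2]])
def tri(c1,u1,c2,u2):
    o1,d1=ray(c1,u1);o2,d2=ray(c2,u2)
    d1=d1/np.linalg.norm(d1);d2=d2/np.linalg.norm(d2)
    s=np.linalg.lstsq(np.stack([d1,-d2],1),o2-o1,rcond=None)[0]
    a=o1+s[0]*d1;b=o2+s[1]*d2
    return (a+b)/2,np.linalg.norm(a-b)
def maskxy(c,m,z):
    v,u=np.nonzero(m);f=210/np.tan(np.radians(c['vertical_fov'])/2)
    d=np.stack([(u-c['cx'])/f,(v-c['cy'])/f,np.ones(len(u))])
    R=np.array(c['R']);o=-R.T@c['t'];d=R.T@d
    return (o[:,None]+d*(z-o[2])/d[2])[:2].T
def save(n,img): cv2.imwrite(f'pics/{n}.png',np.ascontiguousarray(img[:,:,::-1]))
def obs():
    o=get_obs();print('t',round(o['time'],2),'pos',o['ee_pos'].round(4),'rot',o['tcp_rot'].round(3),'F',o['force'].round(1),'op',round(o['opening'],3),'q',o['q'].round(2));return o
E
python3 - <<'E'
from h import *
C={n:cal(n) for n in('top','side')}
Z=dict(plier_tray=.045,file_tray=.045,tube_tray=.045,pin=.014,pliers_a=.013,file_a=.018,tube_a=.03,holder=.042,lock_tip=.134,cup=.062,dish=.035,spool=.04,bead_jar=.058)
for n in('top','side'):
    capture(n)
    for k,z in Z.items():
        for r in trace(k,n)[:3]:
            if r['p']<.3: continue
            p=maskxy(C[n],r['mask'],z);rc=cv2.minAreaRect((p*1000).astype(np.float32))
            v,u=np.nonzero(r['mask'])
            print(n,k,round(r['p'],2),'px',u.mean().round(1),v.mean().round(1),'cen',p.mean(0).round(3),'rect',np.round(rc[0]),np.round(rc[1]),round(rc[2],1))
obs()
E
```

```text
top plier_tray 0.61 px 155.0 214.4 cen [0.536 0.405] rect [537. 405.] [188. 168.] 14.6
top file_tray 0.74 px 322.1 185.2 cen [ 0.636 -0.115] rect [ 638. -115.] [188. 162.] 4.2
top tube_tray 0.76 px 236.0 181.6 cen [0.644 0.156] rect [646. 157.] [186. 161.] 0.7
top pin 0.82 px 377.5 276.8 cen [ 0.355 -0.286] rect [ 352. -282.] [ 67. 164.] 46.7
top pliers_a 0.76 px 209.1 273.3 cen [0.358 0.233] rect [364. 231.] [141.  52.] 18.7
top pliers_a 0.57 px 254.9 237.8 cen [0.471 0.094] rect [463.  91.] [138.  51.] 19.8
top file_a 0.7 px 331.3 241.7 cen [ 0.461 -0.145] rect [ 467. -142.] [147.  22.] 14.1
top tube_a 0.78 px 283.1 245.6 cen [0.445 0.005] rect [444.   6.] [100.  29.] 2.5
top tube_a 0.49 px 254.4 239.9 cen [0.462 0.095] rect [457.  94.] [138.  57.] 16.3
top holder 0.66 px 409.5 219.2 cen [ 0.531 -0.384] rect [ 528. -381.] [110. 153.] 52.6
top cup 0.72 px 282.5 163.5 cen [0.699 0.01 ] rect [698.  10.] [59. 47.] 0.6
top dish 0.97 px 374.2 182.9 cen [ 0.648 -0.28 ] rect [ 647. -280.] [76. 79.] 88.5
top spool 0.69 px 254.4 238.6 cen [0.465 0.094] rect [459.  92.] [139.  52.] 17.4
top s
[... 1035 characters left out ...]
 px 298.7 339.9 cen [ 0.535 -0.394] rect [ 540. -397.] [23. 54.] 29.9
side lock_tip 0.32 px 219.7 327.2 cen [ 0.366 -0.346] rect [ 362. -342.] [ 55. 144.] 47.2
side cup 0.6 px 335.3 214.4 cen [ 0.702 -0.01 ] rect [704. -10.] [79. 46.] 79.2
side dish 0.76 px 335.6 308.9 cen [ 0.65  -0.285] rect [ 651. -284.] [81. 79.] 13.5
side dish 0.73 px 207.4 117.7 cen [0.344 0.483] rect [343. 482.] [97. 86.] 84.2
side spool 0.8 px 295.1 152.2 cen [0.627 0.274] rect [628. 276.] [75. 46.] 82.4
side bead_jar 0.75 px 203.3 154.1 cen [0.33  0.278] rect [330. 278.] [41. 93.] 9.5
t 1.55 pos [0.2473 0.574  0.2286] rot [ 0.202  0.979 -0.    -0.   ] F [-0.5 -0.7  0.6] op 1.0 q [ 1.16  0.35  1.63  0.    1.16 -0.  ]
```

```bash
python3 - <<'E'
from h import *
c=cal('wrist');o=get_obs();R=np.array(c['R']);C=-R.T@c['t']
print('cam',C.round(3),'rel',(C-o['ee_pos']).round(3),'fwd',R[2].round(3))
for z in(0,.1,.2): print(z,proj(c,[*o['ee_pos'][:2],z]))
print('corner views z0:',[plane(c,uv,0)[:2].round(3) for uv in((280,20),(280,260),(20,200),(540,200))])
img=capture('top');capture
a=img[195:320,140:440];save('b_top',cv2.resize(a,None,fx=2.6,fy=2.6,interpolation=cv2.INTER_CUBIC))
E
```

```text
cam [0.187 0.601 0.386] rel [-0.06   0.027  0.157] fwd [ 0.218 -0.094 -0.971]
0 [280.90405477 188.68932344]
0.1 [280.58068154 209.24226336]
0.2 [279.93692748 250.15795303]
corner views z0: [array([0.093, 0.639]), array([0.323, 0.54 ]), array([0.146, 0.305]), array([0.371, 0.831])]
```

View pics/b_top.png

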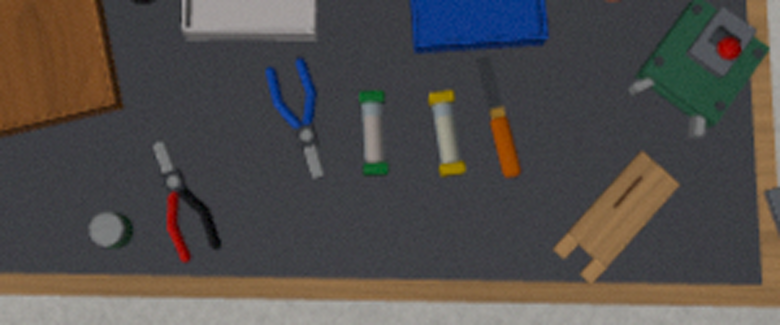

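Crop: the pliers_a pivot is at crop (173,181), the pliers_b pivot at (306,135), and both tubes and the file are clearly visible. I'll fly over pliers_a.

Request:
play_rows(increments=[1.55, -4.25, 0, 0, 0, 0.0925, 1, 1.55, -4.25, 0, 0, 0, 0.0925, 1, 1.55, -4.25, 0, 0, 0, 0.0925, 1, 1.55, -4.25, 0, 0, 0, 0.0925, 1, 1.55, -4.25, 0, 0, 0, 0.0925, 1, 1.55, -4.25, 0, 0, 0, 0.0925, 1, 1.55, -4.25, 0, 0, 0, 0.0925, 1, 1.55, -4.25, 0, 0, 0, 0.0925, 1], newtons=25)

```text
time: 2.4
ee_pos: [0.3721, 0.2274, 0.2289]
tcp_rot: [-0.184, 0.983, 0.002, 0.001]
force: [0.9, -0.4, 0.4]
opening: 1.0
```

```bash
cat >> h.py <<'E'
def look(names,z,cam='wrist',tag='w',minp=.3):
    obs();c=get_calibration(cam);img=capture(cam);vis=img.copy()
    for k,zz in zip(names,z):
        for r in trace(k,cam)[:3]:
            if r['p']<minp: continue
            p=maskxy(c,r['mask'],zz);rc=cv2.minAreaRect((p*1000).astype(np.float32))
            w,h=rc[1];a=rc[2] if w>=h else rc[2]+90
            v,u=np.nonzero(r['mask'])
            print(k,round(r['p'],2),'px',u.mean().round(1),v.mean().round(1),'cen',p.mean(0).round(4),'rectc',np.round(rc[0],1),'LxW',np.round([max(w,h),min(w,h)],1),'axis',round(a%180,1),'touch',u.min(),u.max(),v.min(),v.max())
            cs,_=cv2.findContours(r['mask'].astype(np.uint8),cv2.RETR_EXTERNAL,cv2.CHAIN_APPROX_NONE);cv2.drawContours(vis,cs,-1,(0,255,0),1)
    save(tag,vis);return img,c
E
python3 - <<'E'
from h import *
look(['pliers_a'],[.013],tag='c1')
E
```

```text
t 2.4 pos [0.3721 0.2274 0.2289] rot [-0.184  0.983  0.002  0.001] F [ 0.9 -0.4  0.4] op 1.0 q [ 0.54  0.05  2.02  0.    1.07 -1.4 ]
pliers_a 0.83 px 133.4 217.4 cen [0.4581 0.0908] rectc [460.5  92.8] LxW [138.1  55. ] axis 20.7 touch 112 162 156 280
pliers_a 0.8 px 289.6 177.2 cen [0.3572 0.2316] rectc [366.4 236.5] LxW [143.7  54. ] axis 25.5 touch 263 315 116 252
```

View pics/c1.png

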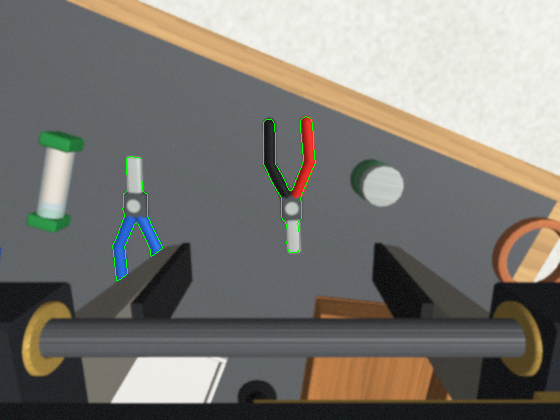

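Wrist view: pliers_a pivot at (291,208) with tip (293,251); pliers_b pivot at (134,206) with tip (134,157). The jar stands at (380,185), clear of the fingers.

```bash
python3 - <<'E'
from h import *
c=cal('wrist');t=cal('top')
for n,piv,tip,hl,tp in(('a',(291,208),(293,251),(287.5,118),(140+173/2.6,195+181/2.6)),('b',(134,206),(134,157),(141,263),(140+306/2.6,195+135/2.6))):
    P=[plane(c,u,.013)[:2] for u in(piv,tip,hl)]
    d=P[1]-P[2];print(n,'piv',P[0].round(4),'tipdist',np.linalg.norm(P[1]-P[0]).round(3),'axis',np.degrees(np.arctan2(d[1],d[0])).round(1),'tri',tri(c,piv,t,tp))
o=get_obs();print(o['ee_pos'])
from scipy.spatial.transform import Rotation as Ro
y=Ro.from_quat(o['tcp_rot']).as_matrix();print('yaw',np.degrees(np.arctan2(y[1,1],y[0,1])), y[:,2])
E
```

```text
a piv [0.3874 0.2417] tipdist 0.049 axis 23.6 tri (array([0.38345377, 0.23944865, 0.03183958]), np.float64(0.0004934355710611067))
b piv [0.4452 0.0846] tipdist 0.052 axis -160.9 tri (array([0.44262853, 0.08524579, 0.01712029]), np.float64(0.002507285259711109))
[0.37294718 0.22475754 0.22877101]
yaw 110.92366114374003 [ 9.21161719e-04  2.59971088e-03 -9.99996196e-01]
```

Request:
play_rows(increments=[0.5, 0.6, -3, 0, 0, 0.025, 1, 0.5, 0.6, -3, 0, 0, 0.022, 1, 0.4, 0.5, -3, 0, 0, 0, 1, 0, 0, -3, 0, 0, 0, 1, 0, 0, 0, 0, 0, 0, 1])

```text
time: 3.0
ee_pos: [0.3899, 0.2432, 0.1077]
tcp_rot: [-0.201, 0.98, 0.003, 0.004]
force: [-0.4, 0.2, -0.7]
opening: 1.0
```

```bash
python3 - <<'E'
from h import *
look(['pliers_a'],[.013],tag='c2')
E
```

```text
t 3.0 pos [0.3899 0.2432 0.1077] rot [-0.201  0.98   0.003  0.004] F [-0.4  0.2 -0.7] op 1.0 q [ 0.55  0.26  2.09  0.    0.78 -1.43]
pliers_a 0.89 px 57.5 218.2 cen [0.455 0.095] rectc [457.4  95.8] LxW [134.1  54.8] axis 16.0 touch 22 96 129 308
pliers_a 0.88 px 284.1 168.8 cen [0.3576 0.2319] rectc [367.  236.7] LxW [143.7  52.4] axis 24.8 touch 245 322 78 279
```

View pics/c2.png

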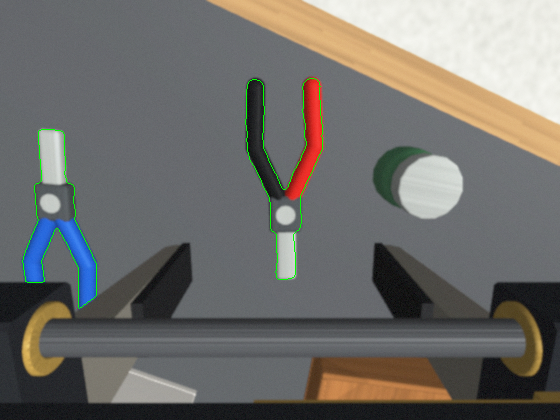

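```bash
python3 - <<'E'
from h import *
c=cal('wrist');o=get_obs()
p=plane(c,(285.5,214.5),.013);print(p, p-o['ee_pos'])
print(plane(c,(286.5,279),.013)-p)
# height: view1 camera approx: recompute from saved numbers
from scipy.spatial.transform import Rotation as Ro
M=Ro.from_quat(o['tcp_rot']).as_matrix();R=np.array(c['R']);C=-R.T@c['t']
Rtc=M.T@R.T; ct=M.T@(C-o['ee_pos'])
np.savez('hand.npz',Rtc=Rtc,ct=ct)
def wcal(pos,q):
    m=Ro.from_quat(q).as_matrix();Rw=(m@Rtc).T;cc=np.array(pos)+m@ct
    d=dict(c);d['R']=Rw;d['t']=-Rw@cc;return d
c1=wcal([.3721,.2274,.2289],[-.184,.983,.002,.001])
print(tri(c1,(291,208),c,(285.5,214.5)),tri(c1,(293,251),c,(286.5,279)))
E
```

```text
[0.38932321 0.24703392 0.013     ] [-0.00248123  0.00272751 -0.09775688]
[0.04677957 0.02110101 0.        ]
(array([0.3667099 , 0.23475602, 0.11047799]), np.float64(0.0016694033610358003)) (array([0.41213913, 0.25584748, 0.07092661]), np.float64(0.0014142494203131018))
```

Request:
play_rows(increments=[0, 0, 0, 0, 0, 0, 1, 0, 0, 0, 0, 0, 0, 1])

```text
time: 3.3
ee_pos: [0.3931, 0.2455, 0.1135]
tcp_rot: [-0.201, 0.98, 0.005, 0.008]
force: [0.3, -0.6, -0.5]
opening: 1.001
```

```bash
python3 - <<'E'
from h import *
img,c=look(['pliers_a'],[.013],tag='c3',minp=.8)
print(c['t'], get_calibration('wrist')['t']); obs()
# steel/dark block crop
save('c3z',cv2.resize(img[170:300,220:350],None,fx=4,fy=4))
c['R']=np.array(c['R']).tolist();c['t']=list(map(float,c['t']))
import json;json.dump({k:c[k] for k in('R','t','cx','cy','vertical_fov')},open('v1.json','w'))
E
```

```text
t 3.3 pos [0.3931 0.2455 0.1135] rot [-0.201  0.98   0.005  0.008] F [ 0.3 -0.6 -0.5] op 1.001 q [ 0.55  0.25  2.09  0.    0.78 -1.43]
pliers_a 0.87 px 59.4 214.8 cen [0.4588 0.0958] rectc [460.1  96.4] LxW [139.8  55.7] axis 15.8 touch 24 98 122 305
[-0.07120002 -0.44582857  0.16068457] [-0.07113754 -0.44586575  0.16043244]
t 3.4 pos [0.3932 0.2455 0.1134] rot [-0.201  0.98   0.005  0.009] F [-0.1  0.6 -0.1] op 1.0 q [ 0.55  0.25  2.09  0.    0.78 -1.43]
```

View pics/c3z.png

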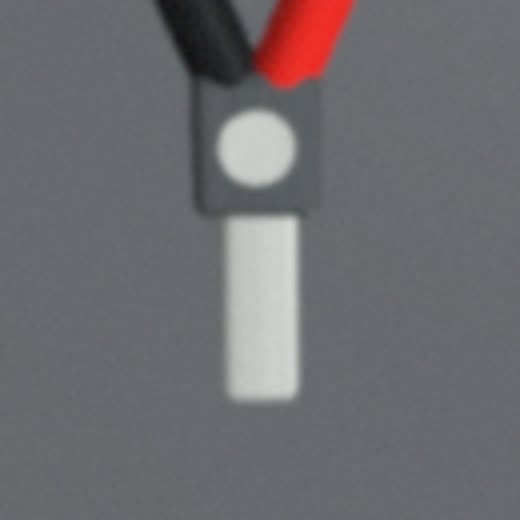

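```bash
cat >> h.py <<'E'
from scipy.spatial.transform import Rotation as Ro
def go(xyz,yaw):
    """yaw deg of the jaw (tool y) direction, mod 180; prints total shift (cm) and rotvec"""
    o=get_obs();M=Ro.from_quat(o['tcp_rot'])
    y=M.as_matrix()[:,1];cur=np.degrees(np.arctan2(y[1],y[0]))
    d=(yaw-cur+90)%180-90
    T=np.radians(cur+d);yy=np.array([np.cos(T),np.sin(T),0]);zz=np.array([0,0,-1.]);xx=np.cross(yy,zz)
    rv=(Ro.from_matrix(np.stack([xx,yy,zz],1))*M.inv()).as_rotvec()
    s=(np.array(xyz)-o['ee_pos'])*100
    print('yaw now',cur.round(1),'shift cm',s.round(2),'rotvec',rv.round(4),'rows>=',np.ceil(max(np.linalg.norm(s)/4.5,np.linalg.norm(rv)/.14)),'q6',o['q'][5].round(2))
E
python3 - <<'E'
from h import *
c=cal('wrist');o=get_obs()
p=plane(c,(284.2,207.2),.013);e=plane(c,(220+262/4,170+400/4),.011)
d=e-p;ax=np.degrees(np.arctan2(d[1],d[0]));print(p,np.linalg.norm(d),ax)
go([p[0],p[1],.03],ax+90)
E
```

```text
[0.3870062  0.24571295 0.013     ] 0.050891832037490474 24.53602888141866
yaw now 113.2 shift cm [-0.62  0.02 -8.34] rotvec [-0.0127  0.0148  0.0231] rows>= 2.0 q6 -1.43
```

Request:
play_rows(increments=[-0.3, 0, -2.1, -0.006, 0.007, 0.012, 1, -0.3, 0, -2.1, -0.006, 0.007, 0.011, 1, 0, 0, -2.1, 0, 0, 0, 1, 0, 0, -1.5, 0, 0, 0, 1, 0, 0, 0, 0, 0, 0, 1])

```text
time: 3.9
ee_pos: [0.3903, 0.2475, 0.0378]
tcp_rot: [-0.213, 0.977, 0.002, 0.005]
force: [-0.8, -0.7, 0.5]
opening: 1.004
```

```bash
python3 - <<'E'
from h import *
img,c=look(['pliers_a'],[.013],tag='c4',minp=.8)
go([.387,.2457,.017],114.5)
E
```

```text
t 3.9 pos [0.3903 0.2475 0.0378] rot [-0.213  0.977  0.002  0.005] F [-0.8 -0.7  0.5] op 1.004 q [ 0.56  0.39  2.13  0.    0.61 -1.44]
pliers_a 0.87 px 6.2 269.7 cen [0.4623 0.1159] rectc [459.6 116.8] LxW [20.7  9.7] axis 13.6 touch 0 18 247 282
yaw now 114.6 shift cm [-0.41 -0.23 -2.21] rotvec [-0.0068  0.0108 -0.0009] rows>= 1.0 q6 -1.44
```

View pics/c4.png

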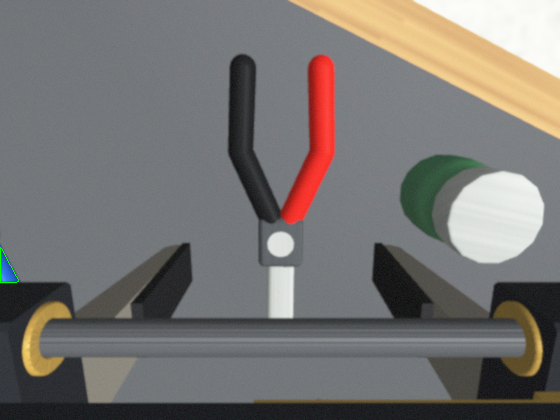

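```bash
python3 - <<'E'
from h import *
c=cal('wrist');o=get_obs()
p=plane(c,(280.5,243.5),.013);print(p,o['ee_pos'],proj(c,[*o['ee_pos'][:2],.013]))
go([p[0],p[1],.017],114.5)
E
```

```text
[0.38784893 0.2460706  0.013     ] [0.39111064 0.24799517 0.03914654] [281.23118974 250.10134149]
yaw now 114.6 shift cm [-0.33 -0.19 -2.21] rotvec [-0.0068  0.0108 -0.0009] rows>= 1.0 q6 -1.44
```

Request:
play_rows(increments=[-0.2, -0.1, -0.8, -0.004, 0.006, 0, 1, -0.15, -0.1, -0.8, -0.003, 0.005, 0, 1, 0, 0, -0.5, 0, 0, 0, 1, 0, 0, 0, 0, 0, 0, 1])

```text
time: 4.4
ee_pos: [0.3891, 0.2469, 0.0191]
tcp_rot: [-0.212, 0.977, 0.001, 0.002]
force: [-0.2, 0.7, -0.3]
opening: 0.996
```

```bash
python3 - <<'E'
from h import *
obs()
go([.3878,.2461,.017],114.5)
E
```

```text
t 4.4 pos [0.3891 0.2469 0.0191] rot [-0.212  0.977  0.001  0.002] F [-0.2  0.7 -0.3] op 0.996 q [ 0.56  0.43  2.13  0.    0.58 -1.44]
yaw now 114.5 shift cm [-0.13 -0.08 -0.21] rotvec [-0.0019  0.0029 -0.0007] rows>= 1.0 q6 -1.44
```

Close the fingers (with a small final descent), then lift.

Request:
play_rows(increments=[-0.1, -0.1, -0.25, -0.002, 0.003, 0, 1, 0, 0, -0.05, 0, 0, 0, 0.2, 0, 0, 0, 0, 0, 0, 0, 0, 0, 0, 0, 0, 0, 0, 0, 0, 0, 0, 0, 0, 0, 0, 0, 0, 0, 0, 0, 0], newtons=30)

```text
time: 5.0
ee_pos: [0.3882, 0.2459, 0.0162]
tcp_rot: [-0.213, 0.977, -0.0, -0.0]
force: [-0.7, 0.3, -0.0]
opening: 0.589
```

Request:
play_rows(increments=[0, 0, 2, 0, 0, 0, 0, 0, 0, 3, 0, 0, 0, 0, 0, 0, 3, 0, 0, 0, 0, 0, 0, 2, 0, 0, 0, 0, 0, 0, 0, 0, 0, 0, 0])

```text
time: 5.5
ee_pos: [0.3872, 0.2453, 0.1192]
tcp_rot: [-0.213, 0.977, -0.0, -0.001]
force: [-0.5, 0.4, 0.1]
opening: 0.154
```

```bash
python3 - <<'E'
from h import *
img,c=look(['pliers_a'],[.013],tag='c5',minp=.5)
im=capture('top');save('c5t',im[100:400,80:480])
go([.537,.405,.13],104.6)
go([.537,.405,.13],14.6)
E
```

```text
t 5.5 pos [0.3872 0.2453 0.1192] rot [-0.213  0.977 -0.    -0.001] F [-0.5  0.4  0.1] op 0.154 q [ 0.56  0.25  2.08 -0.    0.82 -1.44]
pliers_a 0.71 px 62.6 224.9 cen [0.4648 0.0968] rectc [462.9  96.2] LxW [144.7  55.1] axis 17.7 touch 28 99 127 312
pliers_a 0.58 px 281.6 170.7 cen [0.3575 0.2317] rectc [367.1 235.6] LxW [143.4  53.1] axis 23.6 touch 245 319 84 276
yaw now 114.5 shift cm [15.14 16.08  1.36] rotvec [ 0.0032 -0.0061 -0.1734] rows>= 5.0 q6 -1.44
yaw now 114.5 shift cm [15.14 16.08  1.36] rotvec [ 0.0071 -0.0022  1.3974] rows>= 10.0 q6 -1.44
```

View pics/c5.png

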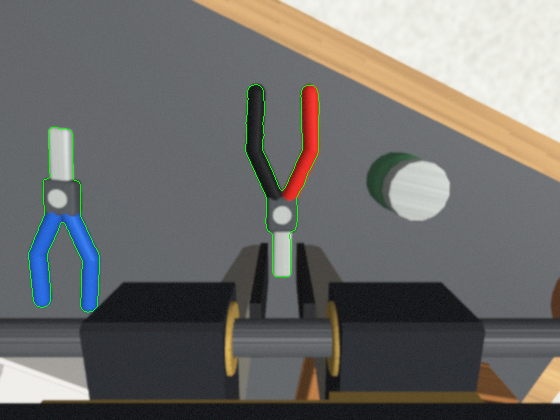

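View pics/c5t.png

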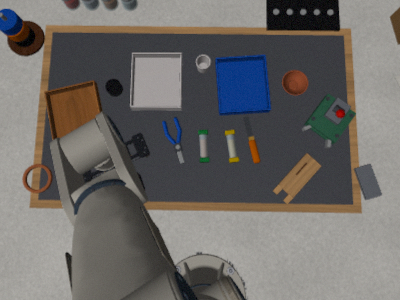

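The fingers were still closing when I lifted (about 0.1 of travel per row), so the pliers stayed on the mat with the pivot at (282,215). I'll go back down half open.

Request:
play_rows(increments=[0, 0, 0, 0, 0, 0, 0.55, 0, 0, 0, 0, 0, 0, 0.55, 0, 0, 0, 0, 0, 0, 0.55, 0, 0, -2.5, 0, 0, 0, 0.55, 0, 0, -2.5, 0, 0, 0, 0.55, 0, 0, -2.5, 0, 0, 0, 0.55, 0.1, 0, -2, 0, 0, 0, 0.55, 0, 0, 0, 0, 0, 0, 0.55])

```text
time: 6.45
ee_pos: [0.3858, 0.2437, 0.0147]
tcp_rot: [-0.212, 0.977, -0.002, -0.005]
force: [-0.6, -0.3, 0.6]
opening: 0.55
```

```bash
python3 - <<'E'
from h import *
obs();go([.3883,.246,.016],114.5)
E
```

```text
t 6.45 pos [0.3858 0.2437 0.0147] rot [-0.212  0.977 -0.002 -0.005] F [-0.6 -0.3  0.6] op 0.55 q [ 0.56  0.44  2.13 -0.    0.58 -1.44]
yaw now 114.5 shift cm [0.25 0.23 0.13] rotvec [ 0.0055 -0.0086 -0.0006] rows>= 1.0 q6 -1.44
```

Request:
play_rows(increments=[0.25, 0.2, 0.15, 0.005, -0.009, 0, 0, 0, 0, 0, 0, 0, 0, 0, 0, 0, 0, 0, 0, 0, 0, 0, 0, 0, 0, 0, 0, 0, 0, 0, 0, 0, 0, 0, 0, 0, 0, 0, 0, 0, 0, 0], newtons=30)

```text
time: 7.05
ee_pos: [0.388, 0.2456, 0.0158]
tcp_rot: [-0.213, 0.977, -0.0, -0.0]
force: [-0.0, -0.3, -0.3]
opening: 0.255
```

Request:
play_rows(increments=[0, 0, 0, 0, 0, 0, 0, 0, 0, 2, 0, 0, 0, 0, 0, 0, 3, 0, 0, 0, 0, 0, 0, 3, 0, 0, 0, 0, 0, 0, 2, 0, 0, 0, 0, 0, 0, 0, 0, 0, 0, 0])

```text
time: 7.65
ee_pos: [0.3868, 0.2448, 0.1187]
tcp_rot: [-0.213, 0.977, -0.001, -0.001]
force: [0.8, -0.0, -0.9]
opening: 0.258
```

```bash
python3 - <<'E'
from h import *
img,c=look(['pliers_a'],[.013],tag='c6',minp=.9)
go([.537,.405,.13],104.6)
E
```

```text
t 7.65 pos [0.3868 0.2448 0.1187] rot [-0.213  0.977 -0.001 -0.001] F [ 0.8 -0.  -0.9] op 0.258 q [ 0.56  0.25  2.08 -0.    0.82 -1.44]
pliers_a 0.91 px 61.5 221.8 cen [0.462  0.0949] rectc [462.5  94.8] LxW [142.6  56.2] axis 20.8 touch 28 100 128 307
yaw now 114.5 shift cm [15.14 16.09  1.35] rotvec [ 0.0035 -0.0052 -0.1734] rows>= 5.0 q6 -1.44
```

View pics/c6.png

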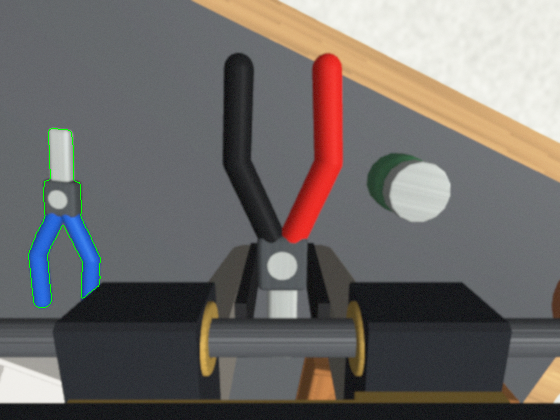

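pliers_a is held. Next: carry it to the left half of the wooden tray.

Request:
play_rows(increments=[3.3, 4, 0.4, 0, 0, -0.033, 0, 3.3, 4, 0, 0, 0, -0.033, 0, 3.3, 4, 0, 0, 0, -0.033, 0, 3.3, 4, 0, 0, 0, -0.033, 0, 3.3, 3.8, 0, 0, 0, -0.033, 0, 0, 0, 0, 0, 0, 0, 0, 0, 0, 0, 0, 0, 0, 0])

```text
time: 8.45
ee_pos: [0.5431, 0.4377, 0.1039]
tcp_rot: [-0.128, 0.992, -0.006, -0.013]
force: [-0.9, 0.1, -2.1]
opening: 0.259
```

```bash
python3 - <<'E'
from h import *
img,c=look(['plier_tray'],[.045],tag='d1',minp=.3)
go([.554,.4436,.025],105)
save('d1s',capture('side'))
E
```

```text
t 8.45 pos [0.5431 0.4377 0.1039] rot [-0.128  0.992 -0.006 -0.013] F [-0.9  0.1 -2.1] op 0.259 q [ 0.67  0.6   1.54  0.    1.03 -1.15]
plier_tray 0.6 px 224.8 171.8 cen [0.5142 0.3941] rectc [530.2 407.8] LxW [160.3 153.4] axis 104.5 touch 100 376 73 318
yaw now 104.6 shift cm [ 1.14  0.66 -7.97] rotvec [ 0.0141 -0.023   0.0064] rows>= 2.0 q6 -1.15
```

View pics/d1.png

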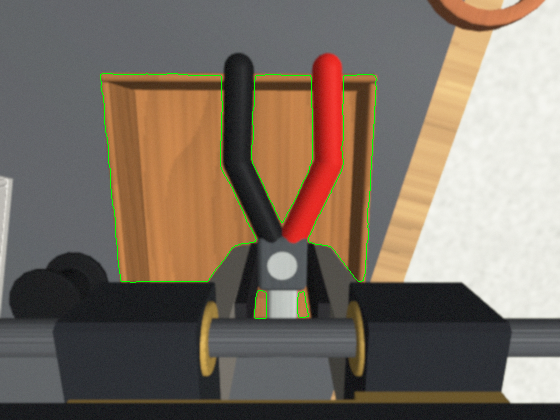

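View pics/d1s.png

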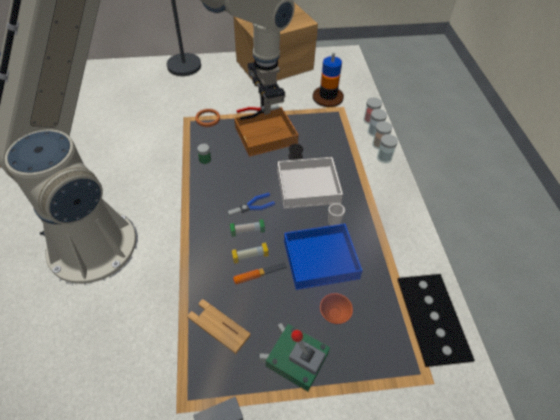

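Wrist view: the tray's near rim runs from (101,74) to (376,76), with both handles over it. I'll check the tray pose from that.

```bash
python3 - <<'E'
from h import *
c=cal('wrist')
a=plane(c,(101,74),.045);b=plane(c,(376,76),.045);print(a,b,np.linalg.norm(a-b))
d=(b-a)[:2];ang=np.degrees(np.arctan2(d[1],d[0]));print(ang)
n=np.array([np.cos(np.radians(ang-90)),np.sin(np.radians(ang-90))]);cen=(a+b)[:2]/2+n*.09;print('centre',cen)
s=np.array([-n[1],n[0]])
for off in(.03,-.03):
    t=cen+n*.0215+s*off;print(t);
    if off>0: go([*t,.026],ang)
E
```

```text
[0.47587334 0.3108576  0.045     ] [0.43672806 0.465336   0.045     ] 0.15936099785370236
104.21960193006842
centre [0.54354323 0.41020431]
[0.55701533 0.4445664 ]
yaw now 104.6 shift cm [ 1.43  0.77 -7.95] rotvec [ 0.0135 -0.0226 -0.007 ] rows>= 2.0 q6 -1.15
[0.57175367 0.38640471]
```

Request:
play_rows(increments=[0.7, 0.4, 0.3, 0.007, -0.011, -0.007, 0, 0.7, 0.4, 0, 0.007, -0.011, 0, 0, 0, 0, -1.5, 0, 0, 0, 0, 0, 0, -1.5, 0, 0, 0, 0, 0, 0, -1.5, 0, 0, 0, 0, 0, 0, 0, 0, 0, 0, 0])

```text
time: 9.2
ee_pos: [0.5562, 0.4426, 0.0607]
tcp_rot: [-0.123, 0.992, 0.001, 0.001]
force: [-0.2, -0.3, -1.4]
opening: 0.258
```

```bash
python3 - <<'E'
from h import *
obs();go([.557,.4446,.025],104.2)
E
```

```text
t 9.2 pos [0.5562 0.4426 0.0607] rot [-0.123  0.992  0.001  0.001] F [-0.2 -0.3 -1.4] op 0.258 q [ 0.67  0.65  1.55  0.    0.94 -1.15]
yaw now 104.1 shift cm [ 0.08  0.2  -3.57] rotvec [-0.0014  0.0011  0.0012] rows>= 1.0 q6 -1.15
```

Request:
play_rows(increments=[0.1, 0.2, -1.5, 0, 0, 0, 0, 0, 0, -1.3, 0, 0, 0, 0, 0, 0, -0.6, 0, 0, 0, 0, 0, 0, -0.2, 0, 0, 0, 0.5, 0, 0, 0, 0, 0, 0, 0.5, 0, 0, 0, 0, 0, 0, 0.5, 0, 0, 0, 0, 0, 0, 0.5])

```text
time: 9.9
ee_pos: [0.5571, 0.4449, 0.0207]
tcp_rot: [-0.123, 0.992, 0.0, 0.0]
force: [-0.4, 0.2, 0.0]
opening: 0.501
```

Request:
play_rows(increments=[0, 0, 2, 0, 0, 0, 0.5, 0, 0, 3, 0, 0, 0, 0.5, 0, 0, 3, 0, 0, 0, 0.5, 0, 0, 2, 0, 0, 0, 0.5])

```text
time: 10.3
ee_pos: [0.5557, 0.4437, 0.1223]
tcp_rot: [-0.123, 0.992, -0.001, -0.001]
force: [0.1, -0.5, 0.2]
opening: 0.502
```

```bash
python3 - <<'E'
from h import *
img,c=look(['pliers_a'],[.018],tag='d2',minp=.3)
go([.4425,.085,.13],-161+90)
E
```

```text
t 10.3 pos [0.5557 0.4437 0.1223] rot [-0.123  0.992 -0.001 -0.001] F [ 0.1 -0.5  0.2] op 0.502 q [ 0.67  0.59  1.51  0.    1.05 -1.15]
pliers_a 0.97 px 282.4 172.2 cen [0.5245 0.4366] rectc [534.6 438.8] LxW [143.4  54.2] axis 13.2 touch 245 320 85 278
yaw now 104.1 shift cm [-11.44 -35.97   0.61] rotvec [-0.0011  0.0006  0.0848] rows>= 9.0 q6 -1.15
```

View pics/d2.png

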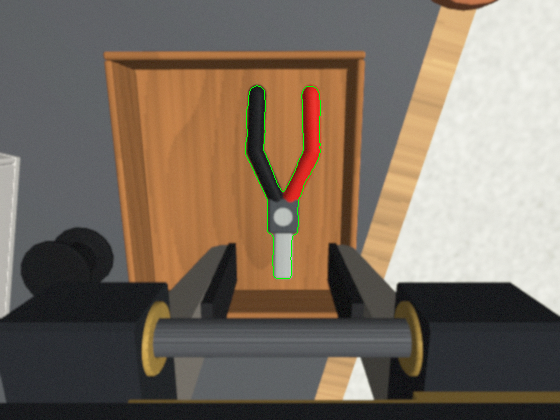

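pliers_a lies inside the wooden tray. Now pliers_b.

Request:
play_rows(increments=[-1.4, -4.45, 0.2, 0, 0, 0.011, 0.55, -1.4, -4.45, 0.2, 0, 0, 0.011, 0.55, -1.4, -4.45, 0.2, 0, 0, 0.011, 0.55, -1.4, -4.45, 0, 0, 0, 0.011, 0.55, -1.4, -4.45, 0, 0, 0, 0.011, 0.55, -1.4, -4.45, 0, 0, 0, 0.011, 0.55, -1.4, -4.45, 0, 0, 0, 0.011, 0.55, -1.4, -4.45, 0, 0, 0, 0.011, 0.55])

```text
time: 11.2
ee_pos: [0.4392, 0.0822, 0.1265]
tcp_rot: [-0.172, 0.985, 0.002, 0.002]
force: [0.6, -0.6, -0.1]
opening: 0.546
```

Request:
play_rows(increments=[0, 0, -0.5, 0, 0, 0, 0.55, 0, 0, 0, 0, 0, 0, 0.55])

```text
time: 11.4
ee_pos: [0.4362, 0.0776, 0.1205]
tcp_rot: [-0.169, 0.986, 0.001, 0.001]
force: [0.7, 0.3, -0.1]
opening: 0.554
```

```bash
python3 - <<'E'
from h import *
img,c=look(['pliers_b'],[.013],tag='e1',minp=.5)
E
```

```text
t 11.4 pos [0.4362 0.0776 0.1205] rot [-0.169  0.986  0.001  0.001] F [ 0.7  0.3 -0.1] op 0.554 q [ 0.17  0.22  2.11  0.    0.81 -1.74]
pliers_b 0.61 px 288.1 247.3 cen [0.4601 0.092 ] rectc [456.4  89.9] LxW [128.7  53.2] axis 19.4 touch 254 320 160 318
```

View pics/e1.png

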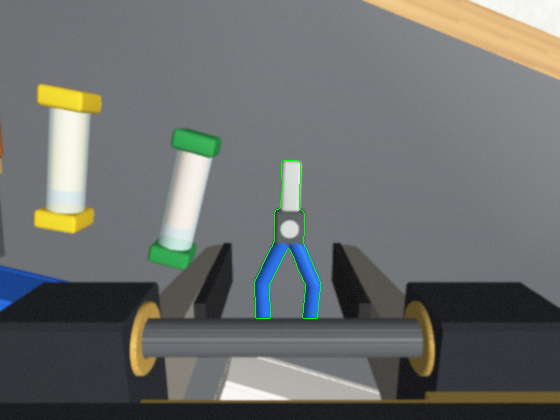

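```bash
python3 - <<'E'
from h import *
c=cal('wrist')
p=plane(c,(289.5,228.5),.013);e=plane(c,(291.5,161),.011);h=plane(c,(288,296),.011)
for d in(p-e,h-e): print(np.linalg.norm(d),np.degrees(np.arctan2(d[1],d[0])))
print(p,'tri top',tri(c,(289.5,228.5),cal('top'),(140+306/2.6,195+135/2.6)))
go([p[0],p[1],.016],np.degrees(np.arctan2(*(h-e)[1::-1]))+90)
E
```

```text
0.05151871446156748 18.245471976772052
0.10924757546425443 18.52953858208951
[0.4450259  0.08858936 0.013     ] tri top (array([0.43824228, 0.08429751, 0.04037358]), np.float64(0.0021660542507935024))
yaw now 109.6 shift cm [  0.83   1.   -10.48] rotvec [-0.0031  0.0016 -0.0187] rows>= 3.0 q6 -1.74
```

Request:
play_rows(increments=[0.4, 0.5, -2.2, -0.002, 0, -0.01, 0.55, 0.4, 0.5, -2.2, 0, 0, -0.009, 0.55, 0, 0, -2.2, 0, 0, 0, 0.55, 0, 0, -0.3, 0, 0, 0, 0.55, 0, 0, 0, 0, 0, 0, 0.55])

```text
time: 12.0
ee_pos: [0.4493, 0.0955, 0.0505]
tcp_rot: [-0.164, 0.986, 0.001, 0.004]
force: [0.3, -0.3, 0.9]
opening: 0.551
```

```bash
python3 - <<'E'
from h import *
img,c=look(['pliers_b'],[.013],tag='e2',minp=.5)
go([.445,.0886,.016],108.4)
E
```

```text
t 12.0 pos [0.4493 0.0955 0.0505] rot [-0.164  0.986  0.001  0.004] F [ 0.3 -0.3  0.9] op 0.551 q [ 0.21  0.37  2.12  0.    0.64 -1.7 ]
pliers_b 0.8 px 269.9 247.2 cen [0.4548 0.0905] rectc [463.5  93.6] LxW [144.   53.4] axis 17.8 touch 225 314 138 372
yaw now 108.8 shift cm [-0.46 -0.66 -3.52] rotvec [-0.0029  0.0079 -0.0078] rows>= 1.0 q6 -1.7
```

View pics/e2.png

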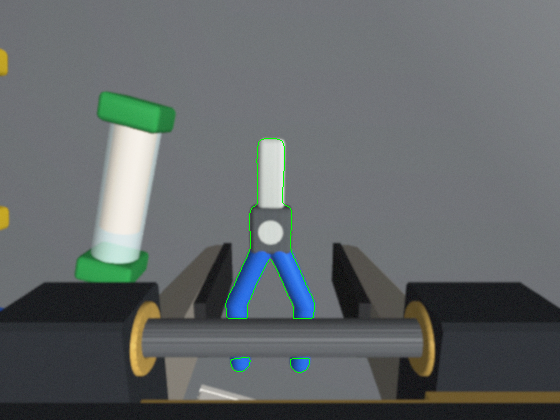

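Pivot at (270,231), slightly left of the fingers' middle (281).

```bash
python3 - <<'E'
from h import *
c=cal('wrist')
p=plane(c,(270.5,229),.013);e=plane(c,(271.5,138),.011);h=plane(c,(270,364),.011)
d=h-e;a=np.degrees(np.arctan2(*d[1::-1]));print(p,a,np.linalg.norm(p-e))
go([p[0],p[1],.016],a+90)
E
```

```text
[0.44347321 0.08668951 0.013     ] 18.103837348089375 0.05054301678733585
yaw now 108.8 shift cm [-0.61 -0.85 -3.52] rotvec [-0.0029  0.0079 -0.013 ] rows>= 1.0 q6 -1.7
```

Request:
play_rows(increments=[-0.3, -0.4, -1.2, -0.002, 0.004, -0.008, 0.55, -0.3, -0.4, -1.2, -0.001, 0.004, -0.005, 0.55, 0, 0, -0.8, 0, 0, 0, 0.55, 0, 0, -0.3, 0, 0, 0, 0.55, 0, 0, 0, 0, 0, 0, 0.55])

```text
time: 12.6
ee_pos: [0.4442, 0.0866, 0.0152]
tcp_rot: [-0.157, 0.988, -0.0, 0.001]
force: [-0.3, -0.4, -0.5]
opening: 0.55
```

```bash
python3 - <<'E'
from h import *
obs()
go([.4435,.0868,.016],108.1)
E
```

```text
t 12.6 pos [0.4442 0.0866 0.0152] rot [-0.157  0.988 -0.     0.001] F [-0.3 -0.4 -0.5] op 0.55 q [ 0.19  0.43  2.15 -0.    0.56 -1.7 ]
yaw now 108.0 shift cm [-0.07  0.02  0.08] rotvec [-0.0002  0.0025  0.0014] rows>= 1.0 q6 -1.7
```

Request:
play_rows(increments=[-0.05, 0, 0.1, 0, 0, 0, 0, 0, 0, 0, 0, 0, 0, 0, 0, 0, 0, 0, 0, 0, 0, 0, 0, 0, 0, 0, 0, 0, 0, 0, 0, 0, 0, 0, 0, 0, 0, 0, 0, 0, 0, 0, 0, 0, 0, 0, 0, 0, 0])

```text
time: 13.3
ee_pos: [0.4442, 0.0867, 0.0169]
tcp_rot: [-0.157, 0.988, -0.0, 0.002]
force: [0.2, -0.5, -0.9]
opening: 0.255
```

Request:
play_rows(increments=[0, 0, 2, 0, 0, 0, 0, 0, 0, 3, 0, 0, 0, 0, 0, 0, 3, 0, 0, 0, 0, 0, 0, 2.5, 0, 0, 0, 0, 0, 0, 0, 0, 0, 0, 0])

```text
time: 13.8
ee_pos: [0.4424, 0.0864, 0.1244]
tcp_rot: [-0.157, 0.988, -0.0, -0.0]
force: [-0.2, -0.1, -1.7]
opening: 0.258
```

```bash
python3 - <<'E'
from h import *
obs();save('e3',capture('wrist'))
n=np.array([np.cos(np.radians(14.2)),np.sin(np.radians(14.2))]);s=np.array([-n[1],n[0]])
t=np.array([.5435,.410])-n*.0215-s*.033;print(t)
go([*t,.125],104.2)
E
```

```text
t 13.8 pos [0.4424 0.0864 0.1244] rot [-0.157  0.988 -0.    -0.   ] F [-0.2 -0.1 -1.7] op 0.258 q [ 0.19  0.23  2.09 -0.    0.83 -1.7 ]
[0.53075207 0.37273419]
yaw now 108.0 shift cm [ 8.92 28.65  0.2 ] rotvec [ 0.0005 -0.0018 -0.0667] rows>= 7.0 q6 -1.7
```

View pics/e3.png

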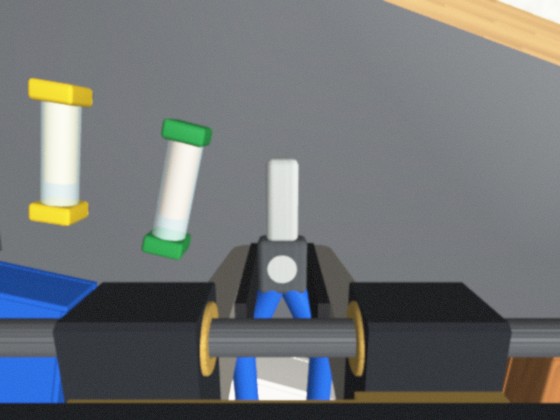

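pliers_b is held at the pivot block. Carrying it to the right half of the wooden tray.

Request:
play_rows(increments=[1.27, 4.1, 0.2, 0, 0, -0.01, 0, 1.27, 4.1, 0, 0, 0, -0.01, 0, 1.27, 4.1, 0, 0, 0, -0.01, 0, 1.27, 4.1, 0, 0, 0, -0.01, 0, 1.27, 4.1, 0, 0, 0, -0.01, 0, 1.27, 4.1, 0, 0, 0, -0.01, 0, 1.2, 3.5, 0, 0, 0, -0.007, 0, 0, 0, 0, 0, 0, 0, 0])

```text
time: 14.65
ee_pos: [0.5257, 0.3751, 0.1108]
tcp_rot: [-0.12, 0.993, -0.003, -0.008]
force: [0.1, 0.6, -1.3]
opening: 0.255
```

```bash
python3 - <<'E'
from h import *
obs();save('e4',capture('wrist'))
go([.5308,.3727,.023],104.2)
E
```

```text
t 14.65 pos [0.5257 0.3751 0.1108] rot [-0.12   0.993 -0.003 -0.008] F [ 0.1  0.6 -1.3] op 0.255 q [ 0.62  0.52  1.67  0.    0.97 -1.2 ]
yaw now 103.8 shift cm [ 0.65 -0.01 -8.72] rotvec [ 0.0091 -0.0166  0.0071] rows>= 2.0 q6 -1.2
```

View pics/e4.png

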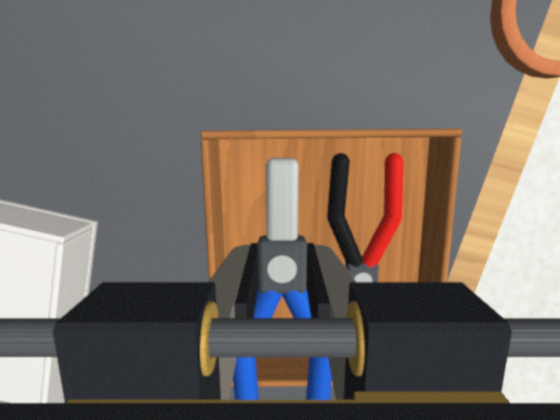

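Request:
play_rows(increments=[0.4, -0.3, -0.5, 0.005, -0.009, 0.007, 0, 0.3, -0.2, -1.5, 0.004, -0.008, 0, 0, 0, 0, -1.5, 0, 0, 0, 0, 0, 0, -1.5, 0, 0, 0, 0, 0, 0, 0, 0, 0, 0, 0])

```text
time: 15.2
ee_pos: [0.5282, 0.3604, 0.0524]
tcp_rot: [-0.123, 0.992, -0.002, -0.003]
force: [-0.3, 0.9, -1.4]
opening: 0.258
```

```bash
python3 - <<'E'
from h import *
obs();save('e5',capture('wrist'))
go([.5313,.3708,.022],104.2)
E
```

```text
t 15.2 pos [0.5282 0.3604 0.0524] rot [-0.123  0.992 -0.002 -0.003] F [-0.3  0.9 -1.4] op 0.258 q [ 0.6   0.58  1.72 -0.    0.85 -1.22]
yaw now 104.2 shift cm [ 0.26  1.   -3.14] rotvec [ 0.0046 -0.0041  0.0007] rows>= 1.0 q6 -1.22
```

View pics/e5.png

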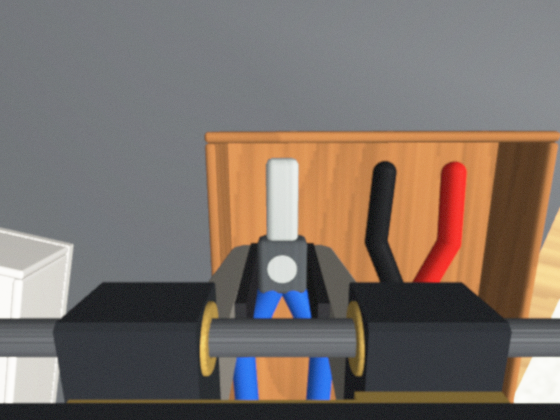

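Request:
play_rows(increments=[0.2, 0.8, 0, 0.004, -0.004, 0, 0, 0.1, 0.2, -0.8, 0, 0, 0, 0, 0, 0, -1, 0, 0, 0, 0, 0, 0, -0.8, 0, 0, 0, 0, 0, 0, -0.3, 0, 0, 0, 0, 0, 0, 0, 0, 0, 0, 0])

```text
time: 15.85
ee_pos: [0.533, 0.3727, 0.0234]
tcp_rot: [-0.123, 0.992, 0.001, 0.001]
force: [0.4, 0.2, -1.1]
opening: 0.253
```

```bash
python3 - <<'E'
from h import *
obs();save('e6',capture('wrist'))
go([.5313,.3708,.022],104.2)
E
```

```text
t 15.85 pos [0.533  0.3727 0.0234] rot [-0.123  0.992  0.001  0.001] F [ 0.4  0.2 -1.1] op 0.253 q [ 0.61  0.63  1.71 -0.    0.8  -1.21]
yaw now 104.2 shift cm [-0.18 -0.19 -0.16] rotvec [-0.0016  0.0027  0.0004] rows>= 1.0 q6 -1.21
```

View pics/e6.png

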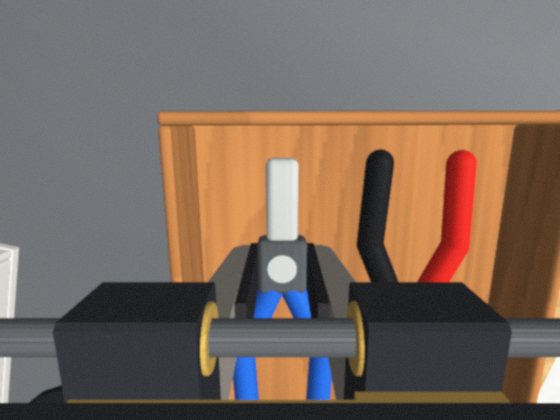

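Clear of pliers_a and the walls. Lower 1 mm and release with a small opening.

Request:
play_rows(increments=[-0.1, -0.1, -0.15, 0, 0, 0, 0.25, 0, 0, 0, 0, 0, 0, 0.38, 0, 0, 0, 0, 0, 0, 0.38, 0, 0, 0, 0, 0, 0, 0.38, 0, 0, 2, 0, 0, 0, 0.38, 0, 0, 3, 0, 0, 0, 0.38, 0, 0, 3, 0, 0, 0, 0.38, 0, 0, 2, 0, 0, 0, 0.38])

```text
time: 16.7
ee_pos: [0.5307, 0.3704, 0.1236]
tcp_rot: [-0.123, 0.992, -0.0, -0.0]
force: [1.0, 1.0, -0.0]
opening: 0.38
```

```bash
python3 - <<'E'
from h import *
obs();save('e7',capture('wrist'));save('e7t',capture('top'))
look(['tube_a'],[.03],cam='top',tag='e7tt')
go([.445,.006,.13],90)
E
```

```text
t 16.7 pos [0.5307 0.3704 0.1236] rot [-0.123  0.992 -0.    -0.   ] F [ 1.  1. -0.] op 0.38 q [ 0.61  0.5   1.67 -0.    0.98 -1.21]
t 16.8 pos [0.5319 0.3713 0.1248] rot [-0.123  0.992  0.001  0.001] F [-0.2 -0.9  0.5] op 0.38 q [ 0.61  0.49  1.67 -0.    0.98 -1.21]
tube_a 0.57 px 283.1 247.3 cen [0.4401 0.0054] rectc [442.7   4.3] LxW [96.2 27.6] axis 0.7 touch 279 288 231 262
tube_a 0.56 px 311.0 245.6 cen [ 0.4463 -0.0805] rectc [445.7 -80.4] LxW [101.4  31.7] axis 7.8 touch 304 318 230 262
yaw now 104.2 shift cm [ -8.52 -36.41   0.85] rotvec [ 0.001  -0.0013 -0.2472] rows>= 9.0 q6 -1.21
```

View pics/e7.png

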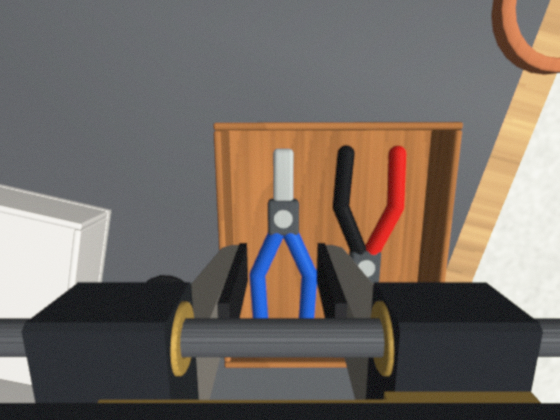

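View pics/e7t.png

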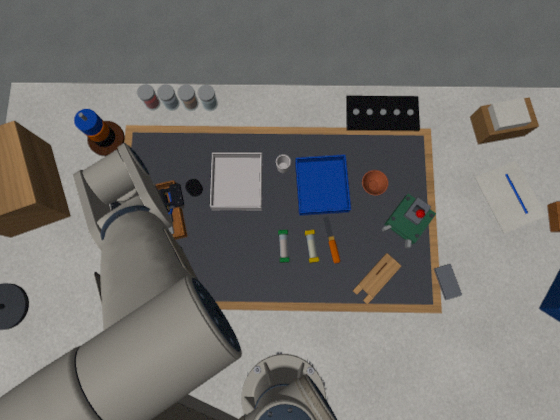

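Both pliers are in the tray. Now the green tube.

Request:
play_rows(increments=[-1.0, -4.5, 0, 0, 0, -0.03, 0.6, -1.0, -4.5, 0, 0, 0, -0.03, 0.6, -1.0, -4.5, 0, 0, 0, -0.03, 0.6, -1.0, -4.5, 0, 0, 0, -0.03, 0.6, -1.1, -4.5, 0, 0, 0, -0.03, 0.6, -1.1, -4.5, 0, 0, 0, -0.03, 0.6, -1.1, -4.5, 0, 0, 0, -0.03, 0.6, -1, -4, 0, 0, 0, -0.03, 0.6])

```text
time: 17.7
ee_pos: [0.4373, 0.007, 0.1108]
tcp_rot: [-0.003, 1.0, -0.001, -0.006]
force: [0.4, 0.1, -0.0]
opening: 0.598
```

Request:
play_rows(increments=[0, 0, 0, 0, 0, 0, 0.6, 0, 0, 0, 0, 0, 0, 0.6])

```text
time: 17.9
ee_pos: [0.4337, 0.0028, 0.1087]
tcp_rot: [0.0, 1.0, -0.001, -0.009]
force: [0.2, 0.5, 0.6]
opening: 0.599
```

```bash
python3 - <<'E'
from h import *
look(['tube_b','file_a'],[.03,.018],tag='f1')
E
```

```text
t 17.9 pos [0.4337 0.0028 0.1087] rot [ 0.     1.    -0.001 -0.009] F [0.2 0.5 0.6] op 0.599 q [ 0.01  0.24  2.12 -0.    0.8  -1.56]
tube_b 0.84 px 284.6 241.2 cen [0.4446 0.0053] rectc [446.7   5.1] LxW [102.2  29.8] axis 4.1 touch 258 309 171 313
tube_b 0.63 px 158.9 221.1 cen [ 0.4299 -0.0806] rectc [436.3 -78.9] LxW [78.4 37.5] axis 10.5 touch 123 186 172 286
file_a 0.57 px 72.0 226.3 cen [ 0.4368 -0.1477] rectc [ 439.3 -147.2] LxW [86.5 27.3] axis 13.2 touch 37 106 171 283
```

View pics/f1.png

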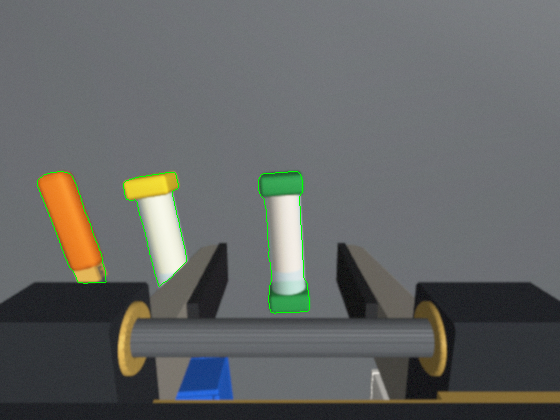

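```bash
python3 - <<'E'
from h import *
c=cal('wrist')
a=plane(c,(282,202),.0275);b=plane(c,(287,275),.0275);d=b-a;ang=np.degrees(np.arctan2(d[1],d[0]));print(a,b,ang)
ca=np.array([.4467,.0051]);
go([*ca,.02],ang+90)
E
```

```text
[0.41756243 0.00477452 0.0275    ] [0.47063189 0.00853742 0.0275    ] 4.055773310366306
yaw now 90.1 shift cm [ 1.22  0.09 -8.9 ] rotvec [ 0.0035 -0.0172  0.0683] rows>= 2.0 q6 -1.56
```

Request:
play_rows(increments=[0.6, 0.2, -1.5, 0.002, -0.009, 0.035, 0.6, 0.6, 0.2, -2, 0.002, -0.009, 0.033, 0.6, 0, 0, -2, 0, 0, 0, 0.6, 0, 0, 0, 0, 0, 0, 0.6])

```text
time: 18.45
ee_pos: [0.4494, 0.0132, 0.0525]
tcp_rot: [-0.041, 0.999, 0.001, 0.002]
force: [-0.3, 0.2, 0.1]
opening: 0.598
```

```bash
python3 - <<'E'
from h import *
look(['tube_b'],[.03],tag='f2')
go([.4467,.0065,.016],94)
E
```

```text
t 18.45 pos [0.4494 0.0132 0.0525] rot [-0.041  0.999  0.001  0.002] F [-0.3  0.2  0.1] op 0.598 q [ 0.03  0.35  2.14  0.    0.64 -1.63]
tube_b 0.9 px 267.3 232.2 cen [0.4395 0.0054] rectc [442.5   5.3] LxW [92.1 29.1] axis 4.1 touch 238 296 151 318
tube_b 0.6 px 106.5 206.6 cen [ 0.4322 -0.0779] rectc [439.9 -77.9] LxW [83.9 39.4] axis 8.8 touch 54 156 139 294
yaw now 94.6 shift cm [-0.4  -0.64 -3.83] rotvec [-0.0012  0.007  -0.0111] rows>= 1.0 q6 -1.63
```

View pics/f2.png

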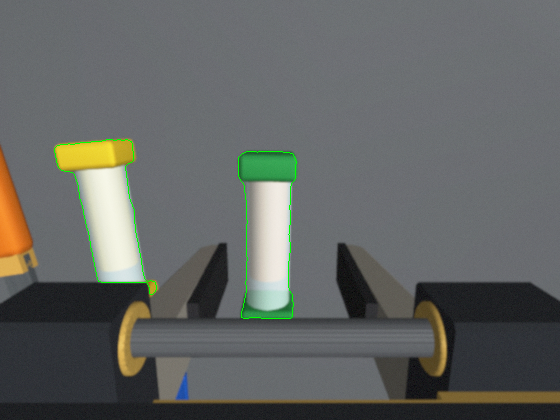

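Request:
play_rows(increments=[-0.2, -0.35, -1.2, -0.001, 0.004, -0.006, 0.6, -0.2, -0.35, -1.2, 0, 0.003, -0.005, 0.6, 0, 0, -1, 0, 0, 0, 0.6, 0, 0, -0.3, 0, 0, 0, 0.6, 0, 0, 0, 0, 0, 0, 0.6])

```text
time: 19.05
ee_pos: [0.4478, 0.0059, 0.0162]
tcp_rot: [-0.035, 0.999, 0.0, 0.001]
force: [0.1, -0.1, 0.2]
opening: 0.602
```

```bash
python3 - <<'E'
from h import *
obs();go([.4467,.0065,.016],94)
E
```

```text
t 19.05 pos [0.4478 0.0059 0.0162] rot [-0.035  0.999  0.     0.001] F [ 0.1 -0.1  0.2] op 0.602 q [ 0.01  0.42  2.16  0.    0.56 -1.63]
yaw now 94.0 shift cm [-0.11  0.06 -0.02] rotvec [-0.0002  0.0027  0.    ] rows>= 1.0 q6 -1.63
```

Request:
play_rows(increments=[0, 0, 0, 0, 0, 0, 0, 0, 0, 0, 0, 0, 0, 0, 0, 0, 0, 0, 0, 0, 0, 0, 0, 0, 0, 0, 0, 0, 0, 0, 0, 0, 0, 0, 0, 0, 0, 0, 0, 0, 0, 0], newtons=30)

```text
time: 19.65
ee_pos: [0.4485, 0.0059, 0.017]
tcp_rot: [-0.035, 0.999, 0.0, 0.002]
force: [-0.2, -0.3, -0.8]
opening: 0.264
```

Request:
play_rows(increments=[0, 0, 2, 0, 0, 0, 0, 0, 0, 3, 0, 0, 0, 0, 0, 0, 3, 0, 0, 0, 0, 0, 0, 2.5, 0, 0, 0, 0, 0, 0, 0, 0, 0, 0, 0])

```text
time: 20.15
ee_pos: [0.447, 0.0059, 0.125]
tcp_rot: [-0.035, 0.999, 0.0, 0.001]
force: [0.1, -0.3, -1.1]
opening: 0.261
```

```bash
python3 - <<'E'
from h import *
obs();save('f3',capture('wrist'))
go([.65,.19,.13],90.7)
E
```

```text
t 20.15 pos [0.447  0.0059 0.125 ] rot [-0.035  0.999  0.     0.001] F [ 0.1 -0.3 -1.1] op 0.261 q [ 0.01  0.22  2.1   0.    0.82 -1.63]
yaw now 94.0 shift cm [20.38 18.41  0.64] rotvec [-0.0002 -0.0003 -0.0574] rows>= 7.0 q6 -1.63
```

View pics/f3.png

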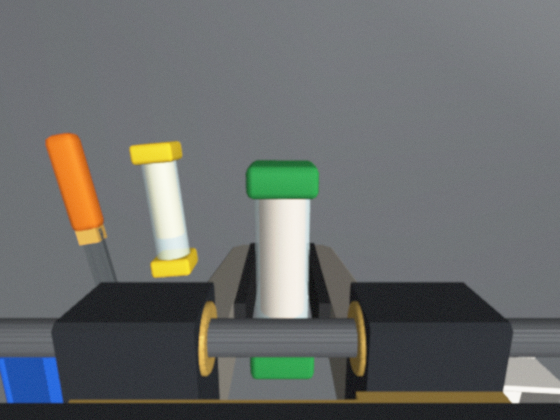

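Green tube held. To the white tray, rising a little on the way and stopping short to look.

Request:
play_rows(increments=[2.7, 2.6, 0.6, 0, 0, -0.008, 0, 2.7, 2.6, 0.6, 0, 0, -0.008, 0, 2.7, 2.6, 0.3, 0, 0, -0.008, 0, 2.7, 2.6, 0.3, 0, 0, -0.008, 0, 2.7, 2.6, 0.3, 0, 0, -0.008, 0, 2.7, 2.5, 0, 0, 0, -0.008, 0, 1.5, 1.5, 0, 0, 0, -0.008, 0, 0, 0, 0, 0, 0, 0, 0])

```text
time: 21.0
ee_pos: [0.6225, 0.182, 0.1322]
tcp_rot: [-0.005, 1.0, -0.001, -0.007]
force: [0.5, -0.3, -1.1]
opening: 0.262
```

```bash
python3 - <<'E'
from h import *
look(['tube_tray'],[.045],tag='f4')
E
```

```text
t 21.0 pos [0.6225 0.182  0.1322] rot [-0.005  1.    -0.001 -0.007] F [ 0.5 -0.3 -1.1] op 0.262 q [ 0.28  0.49  1.65  0.    1.01 -1.3 ]
tube_tray 0.71 px 234.0 203.9 cen [0.6096 0.1488] rectc [653.3 158.5] LxW [180.6 160.7] axis 0.2 touch 128 364 137 373
```

View pics/f4.png

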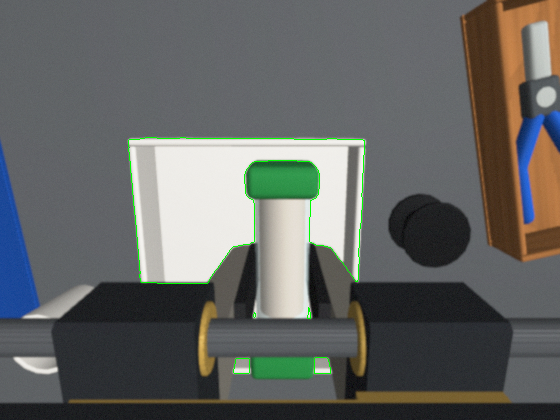

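```bash
python3 - <<'E'
from h import *
go([.653,.189,.07],90.2)
E
```

```text
yaw now 90.5 shift cm [ 3.28  0.89 -6.21] rotvec [ 0.0033 -0.0171 -0.0057] rows>= 2.0 q6 -1.3
```

Request:
play_rows(increments=[1.6, 0.4, 0, 0.002, -0.009, -0.003, 0, 1.6, 0.4, -1, 0.001, -0.008, -0.003, 0, 0, 0, -2, 0, 0, 0, 0, 0, 0, -2, 0, 0, 0, 0, 0, 0, 0, 0, 0, 0, 0])

```text
time: 21.6
ee_pos: [0.6551, 0.1852, 0.0785]
tcp_rot: [0.0, 1.0, -0.0, 0.001]
force: [-0.7, -1.1, -1.0]
opening: 0.265
```

```bash
python3 - <<'E'
from h import *
obs();go([.653,.189,.0235],90.2)
E
```

```text
t 21.6 pos [0.6551 0.1852 0.0785] rot [ 0.     1.    -0.     0.001] F [-0.7 -1.1 -1. ] op 0.265 q [ 0.27  0.59  1.61 -0.    0.93 -1.3 ]
yaw now 90.0 shift cm [-0.21  0.38 -5.5 ] rotvec [0.0005 0.0021 0.0038] rows>= 2.0 q6 -1.3
```

Request:
play_rows(increments=[-0.1, 0.3, -1.5, 0, 0.002, 0.004, 0, 0, 0, -1.8, 0, 0, 0, 0, 0, 0, -1.5, 0, 0, 0, 0, 0, 0, -0.5, 0, 0, 0, 0, 0, 0, -0.2, 0, 0, 0, 0, 0, 0, 0, 0, 0, 0, 0])

```text
time: 22.2
ee_pos: [0.6566, 0.1882, 0.022]
tcp_rot: [-0.001, 1.0, 0.0, 0.002]
force: [-0.2, -0.7, -0.9]
opening: 0.261
```

```bash
python3 - <<'E'
from h import *
obs();go([.653,.189,.0235],90.2)
E
```

```text
t 22.2 pos [0.6566 0.1882 0.022 ] rot [-0.001  1.     0.     0.002] F [-0.2 -0.7 -0.9] op 0.261 q [ 0.28  0.67  1.63 -0.    0.84 -1.3 ]
yaw now 90.2 shift cm [-0.36  0.08  0.15] rotvec [-0.0004  0.0034  0.0007] rows>= 1.0 q6 -1.3
```

Request:
play_rows(increments=[0, 0, 0, 0, 0, 0, 0.42, 0, 0, 0, 0, 0, 0, 0.42, 0, 0, 0, 0, 0, 0, 0.42, 0, 0, 0, 0, 0, 0, 0.42, 0, 0, 2.5, 0, 0, 0, 0.42, 0, 0, 3, 0, 0, 0, 0.42, 0, 0, 3, 0, 0, 0, 0.42, 0, 0, 2, 0, 0, 0, 0.42])

```text
time: 23.0
ee_pos: [0.6548, 0.1878, 0.1283]
tcp_rot: [-0.001, 1.0, -0.0, -0.0]
force: [0.1, 0.3, 0.3]
opening: 0.421
```

```bash
python3 - <<'E'
from h import *
look(['tube_b'],[.035],tag='f5')
look(['tube_a'],[.03],cam='top',tag='f5t')
go([.446,-.081,.13],98)
E
```

```text
t 23.0 pos [0.6548 0.1878 0.1283] rot [-0.001  1.    -0.    -0.   ] F [0.1 0.3 0.3] op 0.421 q [ 0.28  0.54  1.58 -0.    1.02 -1.3 ]
tube_b 0.76 px 282.1 217.1 cen [0.6536 0.1886] rectc [655.9 188.4] LxW [101.6  29.4] axis 180.0 touch 261 303 150 286
t 23.1 pos [0.6562 0.1882 0.1296] rot [-0.001  1.     0.     0.002] F [ 0.1 -0.2  0.2] op 0.421 q [ 0.28  0.54  1.58 -0.    1.02 -1.3 ]
tube_a 0.71 px 322.2 185.1 cen [ 0.6402 -0.1166] rectc [ 641.8 -116.4] LxW [190.  164.9] axis 4.1 touch 295 350 155 214
tube_a 0.58 px 311.1 246.4 cen [ 0.444  -0.0809] rectc [445.3 -81.5] LxW [100.2  28.2] axis 8.7 touch 305 318 230 262
yaw now 90.2 shift cm [-20.82 -26.86   0.4 ] rotvec [ 0.0012 -0.0017  0.1367] rows>= 8.0 q6 -1.3
```

View pics/f5.png

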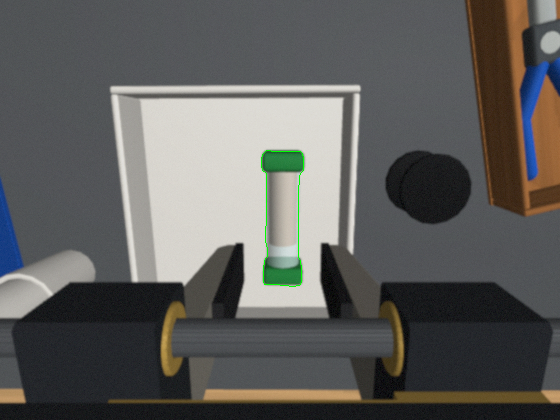

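Green tube is in the white tray. Now the yellow tube.

Request:
play_rows(increments=[-2.6, -3.35, 0, 0, 0, 0.017, 0.6, -2.6, -3.35, 0, 0, 0, 0.017, 0.6, -2.6, -3.35, 0, 0, 0, 0.017, 0.6, -2.6, -3.35, 0, 0, 0, 0.017, 0.6, -2.6, -3.35, 0, 0, 0, 0.017, 0.6, -2.6, -3.35, 0, 0, 0, 0.017, 0.6, -2.6, -3.35, 0, 0, 0, 0.017, 0.6, -2, -2.7, 0, 0, 0, 0.017, 0.6])

```text
time: 24.0
ee_pos: [0.4381, -0.0782, 0.113]
tcp_rot: [-0.075, 0.997, -0.0, -0.009]
force: [-0.5, -0.2, 1.1]
opening: 0.602
```

Request:
play_rows(increments=[0, 0, 0, 0, 0, 0, 0.6, 0, 0, 0, 0, 0, 0, 0.6])

```text
time: 24.2
ee_pos: [0.4333, -0.0803, 0.1106]
tcp_rot: [-0.073, 0.997, 0.0, -0.012]
force: [0.5, -0.4, 0.2]
opening: 0.599
```

```bash
python3 - <<'E'
from h import *
look(['tube_a'],[.03],tag='g1')
go([.446,-.081,.08],98)
E
```

```text
t 24.2 pos [ 0.4333 -0.0803  0.1106] rot [-0.073  0.997  0.    -0.012] F [ 0.5 -0.4  0.2] op 0.599 q [-0.18  0.25  2.1  -0.01  0.81 -1.89]
tube_a 0.74 px 275.3 242.0 cen [ 0.4453 -0.0823] rectc [447.4 -82. ] LxW [101.9  29.8] axis 8.5 touch 253 297 173 313
yaw now 98.5 shift cm [ 1.21 -0.14 -3.07] rotvec [ 0.0009 -0.0232 -0.0085] rows>= 1.0 q6 -1.89
```

View pics/g1.png

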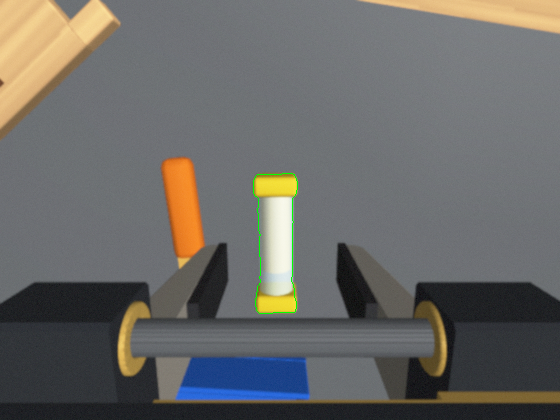

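Request:
play_rows(increments=[0.7, -0.1, -1.5, 0.001, -0.012, 0, 0.5, 0.7, -0.1, -2, 0, -0.011, 0, 0.5, 0, 0, -2.2, 0, 0, 0, 0.5, 0, 0, 0, 0, 0, 0, 0.5])

```text
time: 24.7
ee_pos: [0.4524, -0.0785, 0.0517]
tcp_rot: [-0.076, 0.997, -0.0, 0.002]
force: [0.3, 0.1, -0.4]
opening: 0.5
```

```bash
python3 - <<'E'
from h import *
look(['tube_a'],[.03],tag='g2')
go([.4474,-.082,.016],98.5)
E
```

```text
t 24.7 pos [ 0.4524 -0.0785  0.0517] rot [-0.076  0.997 -0.     0.002] F [ 0.3  0.1 -0.4] op 0.5 q [-0.18  0.37  2.12  0.    0.65 -1.9 ]
tube_a 0.89 px 275.7 231.2 cen [ 0.4415 -0.0829] rectc [444.6 -82.7] LxW [93.5 29. ] axis 8.6 touch 246 304 148 319
yaw now 98.7 shift cm [-0.62 -0.3  -3.77] rotvec [ 0.0005  0.0064 -0.0039] rows>= 1.0 q6 -1.9
```

View pics/g2.png

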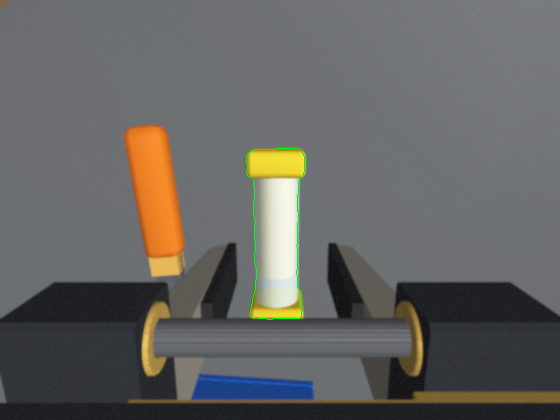

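Request:
play_rows(increments=[-0.3, -0.15, -1.2, 0, 0.003, -0.004, 0.5, -0.3, -0.15, -1.2, 0, 0.003, 0, 0.5, 0, 0, -1, 0, 0, 0, 0.5, 0, 0, -0.2, 0, 0, 0, 0.5, 0, 0, 0, 0, 0, 0, 0.5])

```text
time: 25.3
ee_pos: [0.4489, -0.0819, 0.0168]
tcp_rot: [-0.074, 0.997, -0.001, 0.002]
force: [-0.8, 0.3, 0.1]
opening: 0.499
```

```bash
python3 - <<'E'
from h import *
obs();go([.4465,-.082,.016],98.5)
E
```

```text
t 25.3 pos [ 0.4489 -0.0819  0.0168] rot [-0.074  0.997 -0.001  0.002] F [-0.8  0.3  0.1] op 0.499 q [-0.18  0.43  2.14 -0.    0.57 -1.9 ]
yaw now 98.5 shift cm [-0.24 -0.01 -0.08] rotvec [ 0.0011  0.0033 -0.0005] rows>= 1.0 q6 -1.9
```

Request:
play_rows(increments=[-0.2, 0, -0.05, 0, 0.003, 0, 0, 0, 0, 0, 0, 0, 0, 0, 0, 0, 0, 0, 0, 0, 0, 0, 0, 0, 0, 0, 0, 0, 0, 0, 0, 0, 0, 0, 0, 0, 0, 0, 0, 0, 0, 0])

```text
time: 25.9
ee_pos: [0.4473, -0.0821, 0.0171]
tcp_rot: [-0.074, 0.997, -0.001, 0.001]
force: [0.6, 0.3, -0.9]
opening: 0.261
```

Request:
play_rows(increments=[0, 0, 2, 0, 0, 0, 0, 0, 0, 3, 0, 0, 0, 0, 0, 0, 3, 0, 0, 0, 0, 0, 0, 3, 0, 0, 0, 0, 0, 0, 0, 0, 0, 0, 0])

```text
time: 26.4
ee_pos: [0.4458, -0.0818, 0.1302]
tcp_rot: [-0.074, 0.997, -0.0, -0.001]
force: [-0.2, -0.6, -0.7]
opening: 0.257
```

```bash
python3 - <<'E'
from h import *
obs();save('g3',capture('wrist'))
go([.655,.126,.14],90.2)
E
```

```text
t 26.4 pos [ 0.4458 -0.0818  0.1302] rot [-0.074  0.997 -0.    -0.001] F [-0.2 -0.6 -0.7] op 0.257 q [-0.18  0.22  2.08 -0.    0.84 -1.9 ]
yaw now 98.5 shift cm [21.01 20.76  1.14] rotvec [ 0.0002 -0.0033 -0.1451] rows>= 7.0 q6 -1.9
```

View pics/g3.png

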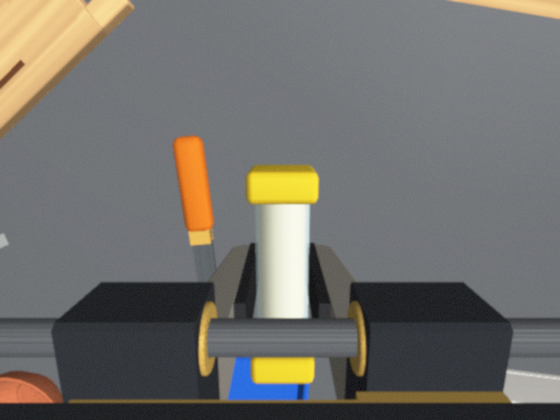

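Request:
play_rows(increments=[2.7, 2.65, 0.5, 0, 0, -0.018, 0, 2.7, 2.65, 0.5, 0, 0, -0.018, 0, 2.7, 2.65, 0.3, 0, 0, -0.018, 0, 2.7, 2.65, 0.3, 0, 0, -0.018, 0, 2.7, 2.65, 0.3, 0, 0, -0.018, 0, 2.7, 2.65, 0, 0, 0, -0.018, 0, 2.5, 2.5, 0, 0, 0, -0.018, 0, 1.2, 1.2, 0, 0, 0, -0.015, 0])

```text
time: 27.25
ee_pos: [0.6428, 0.1212, 0.1354]
tcp_rot: [0.001, 1.0, -0.0, -0.009]
force: [-0.3, -1.1, -1.2]
opening: 0.263
```

Request:
play_rows(increments=[0, 0, 0, 0, 0, 0, 0, 0, 0, 0, 0, 0, 0, 0])

```text
time: 27.45
ee_pos: [0.642, 0.1226, 0.1311]
tcp_rot: [-0.0, 1.0, -0.0, -0.011]
force: [-0.2, -0.4, -0.7]
opening: 0.262
```

```bash
python3 - <<'E'
from h import *
obs();save('g4',capture('wrist'))
go([.655,.126,.07],90.2)
E
```

```text
t 27.45 pos [0.642  0.1226 0.1311] rot [-0.     1.    -0.    -0.011] F [-0.2 -0.4 -0.7] op 0.262 q [ 0.18  0.51  1.63  0.    1.03 -1.39]
yaw now 90.0 shift cm [ 1.32  0.36 -6.11] rotvec [ 0.001  -0.0229  0.0032] rows>= 2.0 q6 -1.39
```

View pics/g4.png

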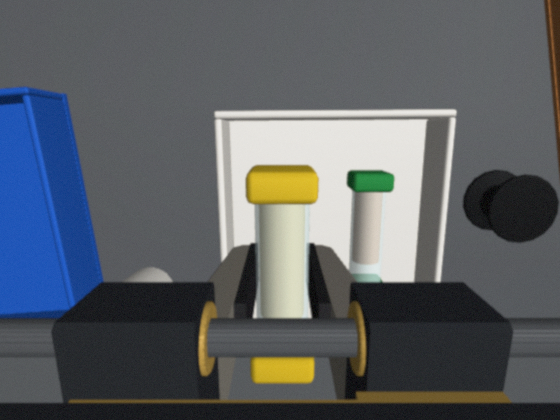

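Request:
play_rows(increments=[0.7, 0.2, -0.5, 0.001, -0.012, 0.003, 0, 0.6, 0.1, -1.5, 0, -0.011, 0, 0, 0, 0, -2, 0, 0, 0, 0, 0, 0, -2, 0, 0, 0, 0, 0, 0, 0, 0, 0, 0, 0])

```text
time: 28.0
ee_pos: [0.6535, 0.1214, 0.0683]
tcp_rot: [-0.001, 1.0, -0.0, 0.001]
force: [-0.7, -0.6, -1.1]
opening: 0.262
```

```bash
python3 - <<'E'
from h import *
obs();go([.655,.126,.0235],90.2)
E
```

```text
t 28.0 pos [0.6535 0.1214 0.0683] rot [-0.001  1.    -0.     0.001] F [-0.7 -0.6 -1.1] op 0.262 q [ 0.18  0.59  1.66 -0.    0.9  -1.39]
yaw now 90.1 shift cm [ 0.15  0.46 -4.48] rotvec [0.0004 0.0025 0.0022] rows>= 2.0 q6 -1.39
```

Request:
play_rows(increments=[0.1, 0.4, -1, 0, 0.002, 0, 0, 0, 0.05, -1.5, 0, 0, 0, 0, 0, 0, -1.3, 0, 0, 0, 0, 0, 0, -0.5, 0, 0, 0, 0, 0, 0, -0.2, 0, 0, 0, 0, 0, 0, 0, 0, 0, 0, 0])

```text
time: 28.6
ee_pos: [0.6556, 0.1253, 0.0216]
tcp_rot: [-0.0, 1.0, -0.0, 0.002]
force: [-0.8, -0.7, 3.0]
opening: 0.26
```

```bash
python3 - <<'E'
from h import *
obs();go([.655,.126,.0235],90.2)
E
```

```text
t 28.6 pos [0.6556 0.1253 0.0216] rot [-0.     1.    -0.     0.002] F [-0.8 -0.7  3. ] op 0.26 q [ 0.19  0.65  1.67 -0.    0.82 -1.38]
yaw now 90.0 shift cm [-0.06  0.07  0.19] rotvec [0.0001 0.0032 0.003 ] rows>= 1.0 q6 -1.38
```

Request:
play_rows(increments=[0, 0, 0, 0, 0, 0, 0.42, 0, 0, 0, 0, 0, 0, 0.42, 0, 0, 0, 0, 0, 0, 0.42, 0, 0, 0, 0, 0, 0, 0.42, 0, 0, 2.5, 0, 0, 0, 0.42, 0, 0, 3, 0, 0, 0, 0.42, 0, 0, 3, 0, 0, 0, 0.42, 0, 0, 2, 0, 0, 0, 0.42])

```text
time: 29.4
ee_pos: [0.6536, 0.125, 0.1278]
tcp_rot: [-0.0, 1.0, -0.0, -0.001]
force: [0.1, 0.3, 0.2]
opening: 0.428
```

```bash
python3 - <<'E'
from h import *
look(['tube_b'],[.035],tag='g5')
look(['file_a'],[.018],cam='top',tag='g5t')
look(['file_a'],[.018],cam='side',tag='g5s')
go([.44,-.147,.13],104)
E
```

```text
t 29.4 pos [0.6536 0.125  0.1278] rot [-0.     1.    -0.    -0.001] F [0.1 0.3 0.2] op 0.428 q [ 0.19  0.52  1.62 -0.    1.01 -1.38]
tube_b 0.87 px 282.1 220.0 cen [0.6544 0.1258] rectc [656.3 126.1] LxW [101.1  30.1] axis 0.1 touch 261 304 153 288
tube_b 0.74 px 366.9 207.7 cen [0.645  0.1866] rectc [654.6 186.3] LxW [99.3 33.7] axis 0.1 touch 345 393 152 285
tube_b 0.32 px 136.1 270.9 cen [0.6932 0.0166] rectc [691.   11.1] LxW [58.8 23.9] axis 90.1 touch 91 168 253 283
t 29.5 pos [0.655  0.1253 0.1291] rot [-0.     1.    -0.     0.001] F [-0.  -0.1  0.1] op 0.421 q [ 0.19  0.51  1.62 -0.    1.   -1.38]
file_a 0.59 px 331.7 242.8 cen [ 0.4574 -0.1458] rectc [ 466.  -144.2] LxW [144.2  21.7] axis 12.6 touch 324 339 218 263
t 29.6 pos [0.653  0.1249 0.1257] rot [-0.     1.    -0.001 -0.001] F [-0.5 -0.4  0.3] op 0.422 q [ 0.19  0.52  1.62 -0.    1.   -1.38]
file_a 0.83 px 257.5 273.5 cen [ 0.4651 -0.1533] rectc [ 470.8 -151.6] LxW [148.5  25.8] axis 13.5 touch 233 285 263 284
yaw now 90.0 shift cm [-21.21 -27.17   0.57] rotvec [ 0.0021 -0.0046  0.2438] rows>= 8.0 q6 -1.38
```

View pics/g5.png

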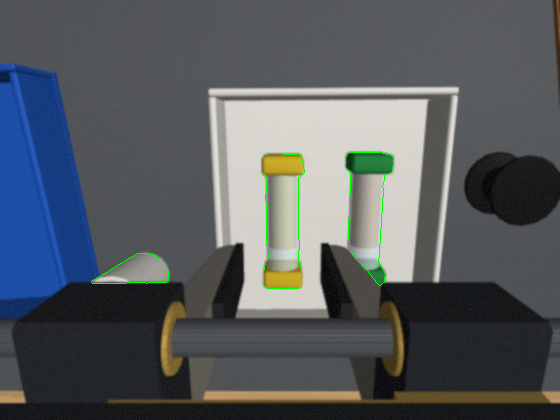

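View pics/g5t.png

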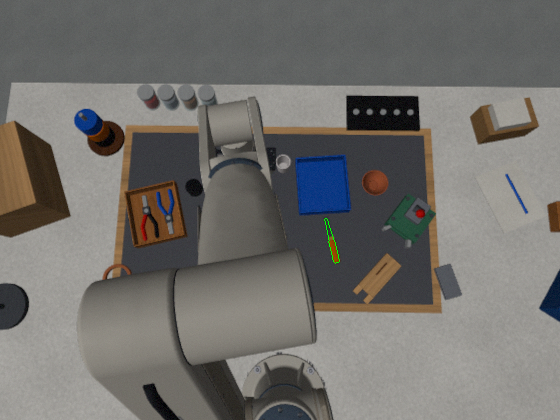

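Both tubes and both pliers are in place. Now the file, whose handle middle is about (0.431, -0.152).

Request:
play_rows(increments=[-2.9, -3.55, 0, 0, 0, 0.03, 0.5, -2.9, -3.55, 0, 0, 0, 0.03, 0.5, -2.9, -3.55, 0, 0, 0, 0.03, 0.5, -2.9, -3.55, 0, 0, 0, 0.03, 0.5, -2.9, -3.55, 0, 0, 0, 0.03, 0.5, -2.9, -3.55, 0, 0, 0, 0.03, 0.5, -2.7, -3.4, 0, 0, 0, 0.03, 0.5, -1.3, -2, 0, 0, 0, 0.03, 0.5])

```text
time: 30.5
ee_pos: [0.4249, -0.1459, 0.1138]
tcp_rot: [-0.128, 0.992, 0.0, -0.009]
force: [-0.3, -0.3, -0.9]
opening: 0.501
```

Request:
play_rows(increments=[0, 0, 0, 0, 0, 0, 0.5, 0, 0, 0, 0, 0, 0, 0.5])

```text
time: 30.7
ee_pos: [0.422, -0.1473, 0.1121]
tcp_rot: [-0.125, 0.992, 0.001, -0.011]
force: [-0.7, 0.4, 0.2]
opening: 0.498
```

```bash
python3 - <<'E'
from h import *
look(['file_a'],[.018],tag='i1')
go([.4305,-.152,.08],103.5)
E
```

```text
t 30.7 pos [ 0.422  -0.1473  0.1121] rot [-0.125  0.992  0.001 -0.011] F [-0.7  0.4  0.2] op 0.498 q [-0.33  0.25  2.09 -0.01  0.82 -2.15]
file_a 0.7 px 268.7 253.3 cen [ 0.4483 -0.1496] rectc [ 468.6 -144.3] LxW [147.1  20.9] axis 13.5 touch 255 284 184 367
yaw now 104.5 shift cm [ 0.79 -0.53 -3.23] rotvec [ 0.0001 -0.0214 -0.018 ] rows>= 1.0 q6 -2.15
```

View pics/i1.png

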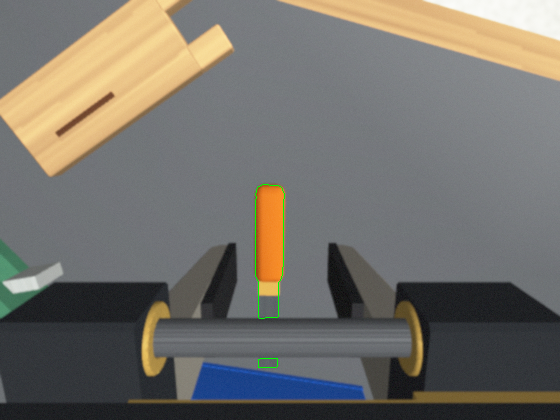

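```bash
python3 - <<'E'
from h import *
c=cal('wrist')
a=plane(c,(270,185),.016);b=plane(c,(269,281),.018);m=(a+b)/2;d=b-a;ang=np.degrees(np.arctan2(d[1],d[0]));print(a,b,m,np.linalg.norm(d),ang)
go([m[0],m[1],.016],ang+90)
E
```

```text
[ 0.39866498 -0.16071323  0.016     ] [ 0.4692993  -0.14361067  0.018     ] [ 0.43398214 -0.15216195  0.017     ] 0.07270284785340647 13.610973249330247
yaw now 104.5 shift cm [ 1.14 -0.55 -9.63] rotvec [ 0.0002 -0.0214 -0.016 ] rows>= 3.0 q6 -2.15
```

Request:
play_rows(increments=[0.55, -0.25, -1.5, 0, -0.011, -0.008, 0.5, 0.55, -0.25, -2, 0, -0.01, -0.008, 0.5, 0, 0, -2.2, 0, 0, 0, 0.5, 0, 0, 0, 0, 0, 0, 0.5])

```text
time: 31.2
ee_pos: [0.4384, -0.1484, 0.0537]
tcp_rot: [-0.12, 0.993, -0.0, 0.002]
force: [0.0, -0.5, -0.3]
opening: 0.503
```

```bash
python3 - <<'E'
from h import *
look(['file_a'],[.018],tag='i2')
go([.434,-.1522,.016],103.6)
E
```

```text
t 31.2 pos [ 0.4384 -0.1484  0.0537] rot [-0.12   0.993 -0.     0.002] F [ 0.  -0.5 -0.3] op 0.503 q [-0.33  0.37  2.11  0.    0.66 -2.14]
file_a 0.72 px 275.2 261.9 cen [ 0.4509 -0.1488] rectc [ 468.3 -144.2] LxW [146.2  21.9] axis 13.9 touch 255 295 169 399
yaw now 103.8 shift cm [-0.56 -0.32 -3.97] rotvec [ 0.0015  0.0061 -0.0035] rows>= 1.0 q6 -2.14
```

View pics/i2.png

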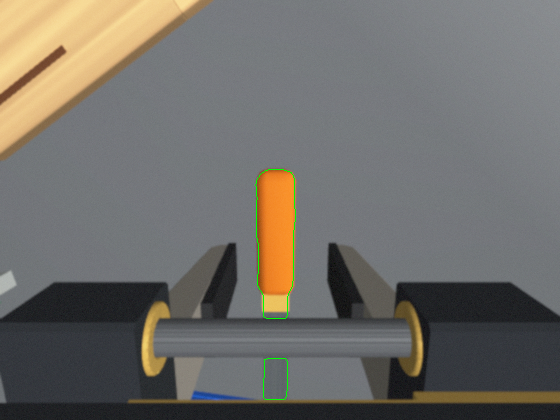

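Request:
play_rows(increments=[-0.3, -0.15, -1.2, 0.001, 0.003, -0.004, 0.5, -0.3, -0.15, -1.2, 0, 0.003, 0, 0.5, 0, 0, -1.1, 0, 0, 0, 0.5, 0, 0, -0.3, 0, 0, 0, 0.5, 0, 0, 0, 0, 0, 0, 0.5])

```text
time: 31.8
ee_pos: [0.435, -0.1521, 0.0166]
tcp_rot: [-0.119, 0.993, -0.001, 0.001]
force: [0.0, 0.2, 0.7]
opening: 0.499
```

Request:
play_rows(increments=[-0.1, 0, 0, 0, 0.002, 0, 0, 0, 0, 0, 0, 0, 0, 0, 0, 0, 0, 0, 0, 0, 0, 0, 0, 0, 0, 0, 0, 0, 0, 0, 0, 0, 0, 0, 0, 0, 0, 0, 0, 0, 0, 0])

```text
time: 32.4
ee_pos: [0.4344, -0.1524, 0.0175]
tcp_rot: [-0.118, 0.993, -0.001, 0.001]
force: [-0.2, -0.2, -1.3]
opening: 0.235
```

```bash
python3 - <<'E'
from h import *
obs();go([.434,-.1522,.016],103.6)
E
```

```text
t 32.4 pos [ 0.4344 -0.1524  0.0175] rot [-0.118  0.993 -0.001  0.001] F [-0.2 -0.2 -1.3] op 0.235 q [-0.34  0.43  2.13 -0.    0.57 -2.15]
yaw now 103.6 shift cm [-0.04  0.02 -0.15] rotvec [0.002  0.0021 0.0002] rows>= 1.0 q6 -2.15
```

Request:
play_rows(increments=[0, 0, 0, 0, 0, 0, 0, 0, 0, 2, 0, 0, 0, 0, 0, 0, 3, 0, 0, 0, 0, 0, 0, 3, 0, 0, 0, 0, 0, 0, 3, 0, 0, 0, 0, 0, 0, 0, 0, 0, 0, 0])

```text
time: 33.0
ee_pos: [0.4329, -0.1518, 0.1304]
tcp_rot: [-0.118, 0.993, -0.0, -0.001]
force: [0.4, -0.6, -0.1]
opening: 0.235
```

```bash
python3 - <<'E'
from h import *
obs();save('i3',capture('wrist'))
go([.60,-.121,.14],94.2)
E
```

```text
t 33.0 pos [ 0.4329 -0.1518  0.1304] rot [-0.118  0.993 -0.    -0.001] F [ 0.4 -0.6 -0.1] op 0.235 q [-0.34  0.23  2.07 -0.    0.85 -2.15]
yaw now 103.6 shift cm [16.81  3.05  1.12] rotvec [-0.     -0.003  -0.1639] rows>= 4.0 q6 -2.15
```

View pics/i3.png

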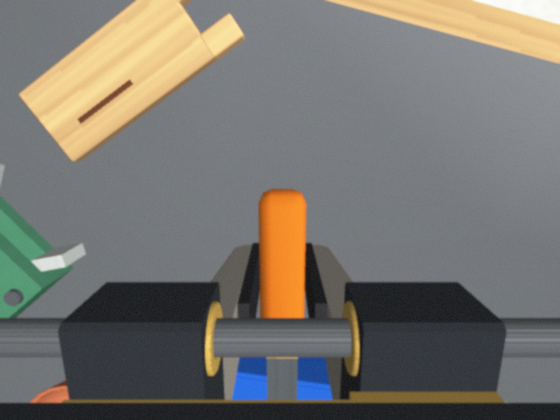

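File held by the handle. To the blue tray.

Request:
play_rows(increments=[3.3, 0.6, 0.5, 0, 0, -0.033, 0, 3.3, 0.6, 0.5, 0, 0, -0.033, 0, 3.3, 0.6, 0.5, 0, 0, -0.033, 0, 3.3, 0.6, 0, 0, 0, -0.033, 0, 2.5, 0.5, 0, 0, 0, -0.03, 0, 1, 0.2, 0, 0, 0, 0, 0, 0, 0, 0, 0, 0, 0, 0])

```text
time: 33.75
ee_pos: [0.5983, -0.1175, 0.1338]
tcp_rot: [-0.034, 0.999, 0.002, -0.008]
force: [0.0, 0.0, -0.9]
opening: 0.236
```

```bash
python3 - <<'E'
from h import *
look(['file_tray'],[.045],tag='i4')
go([.60,-.121,.07],94.2)
E
```

```text
t 33.75 pos [ 0.5983 -0.1175  0.1338] rot [-0.034  0.999  0.002 -0.008] F [ 0.   0.  -0.9] op 0.236 q [-0.2   0.44  1.74  0.    0.98 -1.84]
file_tray 0.69 px 277.8 224.9 cen [ 0.6013 -0.119 ] rectc [ 643.8 -115.4] LxW [184.2 161. ] axis 4.5 touch 162 393 157 390
yaw now 93.9 shift cm [ 0.33 -0.32 -6.4 ] rotvec [-0.0042 -0.0169  0.0051] rows>= 2.0 q6 -1.84
```

View pics/i4.png

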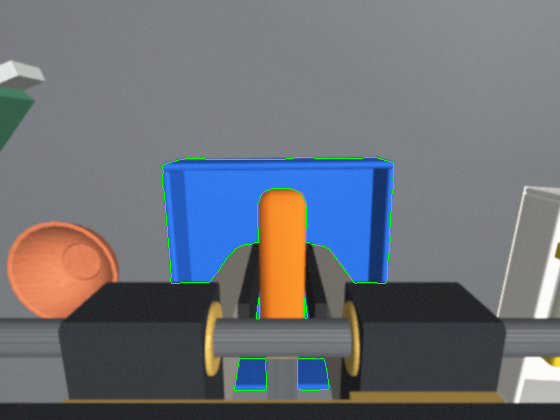

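Request:
play_rows(increments=[0.5, 0, 0, -0.002, -0.009, 0.005, 0, 0.4, 0, -1, -0.002, -0.008, 0, 0, 0, 0, -2, 0, 0, 0, 0, 0, 0, -2, 0, 0, 0, 0, 0, 0, 0, 0, 0, 0, 0])

```text
time: 34.35
ee_pos: [0.6027, -0.1192, 0.0818]
tcp_rot: [-0.036, 0.999, -0.0, 0.001]
force: [-0.2, 0.6, -0.2]
opening: 0.236
```

```bash
python3 - <<'E'
from h import *
obs();go([.608,-.118,.0245],94.3)
E
```

```text
t 34.35 pos [ 0.6027 -0.1192  0.0818] rot [-0.036  0.999 -0.     0.001] F [-0.2  0.6 -0.2] op 0.236 q [-0.2   0.5   1.77 -0.    0.87 -1.84]
yaw now 94.2 shift cm [ 0.53  0.12 -5.73] rotvec [0.0006 0.002  0.0021] rows>= 2.0 q6 -1.84
```

Request:
play_rows(increments=[0.4, 0.1, -1.2, 0, 0.002, 0, 0, 0.1, 0, -1.8, 0, 0, 0, 0, 0, 0, -1.6, 0, 0, 0, 0, 0, 0, -0.6, 0, 0, 0, 0, 0, 0, -0.2, 0, 0, 0, 0, 0, 0, 0, 0, 0, 0, 0])

```text
time: 34.95
ee_pos: [0.609, -0.1187, 0.0262]
tcp_rot: [-0.036, 0.999, -0.001, 0.001]
force: [0.3, 0.6, -0.4]
opening: 0.242
```

```bash
python3 - <<'E'
from h import *
obs();go([.608,-.118,.0235],94.3);save('i5',capture('wrist'))
E
```

```text
t 34.95 pos [ 0.609  -0.1187  0.0262] rot [-0.036  0.999 -0.001  0.001] F [ 0.3  0.6 -0.4] op 0.242 q [-0.19  0.59  1.78 -0.    0.77 -1.84]
yaw now 94.2 shift cm [-0.1   0.07 -0.27] rotvec [0.0013 0.0027 0.0026] rows>= 1.0 q6 -1.84
```

View pics/i5.png

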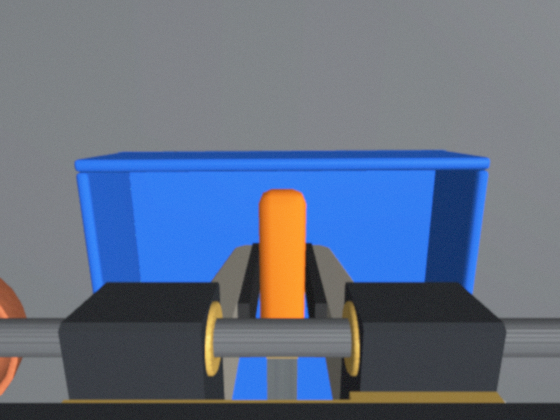

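Request:
play_rows(increments=[0, 0, -0.25, 0, 0, 0, 0, 0, 0, 0, 0, 0, 0, 0.5, 0, 0, 0, 0, 0, 0, 0.5, 0, 0, 0, 0, 0, 0, 0.5, 0, 0, 2.5, 0, 0, 0, 0.5, 0, 0, 3, 0, 0, 0, 0.5, 0, 0, 4, 0, 0, 0, 0.85, 0, 0, 4, 0, 0, 0, 0.85])

```text
time: 35.8
ee_pos: [0.606, -0.1181, 0.1594]
tcp_rot: [-0.036, 0.999, 0.0, -0.002]
force: [0.2, -0.4, 0.5]
opening: 0.65
```

```bash
python3 - <<'E'
from h import *
look(['file_a'],[.02],tag='i6')
img,_=look(['pin','holder','lock_tip'],[.014,.042,.134],cam='top',tag='i6t',minp=.2)
save('i6z',cv2.resize(img[180:310,330:460],None,fx=4.5,fy=4.5,interpolation=cv2.INTER_CUBIC))
go([.352,-.285,.2],-43+0)
E
```

```text
t 35.8 pos [ 0.606  -0.1181  0.1594] rot [-0.036  0.999  0.    -0.002] F [ 0.2 -0.4  0.5] op 0.65 q [-0.19  0.41  1.71 -0.    1.02 -1.84]
file_a 0.89 px 280.1 236.2 cen [ 0.6333 -0.1169] rectc [ 641.4 -115.9] LxW [138.1  21.9] axis 3.7 touch 268 294 167 318
t 35.9 pos [ 0.6098 -0.1189  0.1641] rot [-0.036  0.999 -0.001  0.003] F [-0.6 -0.4  0.7] op 0.738 q [-0.19  0.41  1.7  -0.    1.02 -1.84]
pin 0.9 px 388.2 268.7 cen [ 0.3797 -0.3197] rectc [ 375.9 -310.5] LxW [84.7 56. ] axis 143.6 touch 382 399 255 285
pin 0.42 px 409.6 219.0 cen [ 0.5367 -0.3929] rectc [ 535.5 -391.4] LxW [151.6 110.1] axis 142.8 touch 383 433 196 246
pin 0.28 px 301.3 185.7 cen [ 0.6421 -0.0512] rectc [643.4 -55.2] LxW [189.7  48.8] axis 0.3 touch 295 310 157 214
holder 0.88 px 409.4 219.3 cen [ 0.5305 -0.3837] rectc [ 528.5 -381.5] LxW [154.8 108.5] axis 142.7 touch 382 434 195 248
holder 0.33 px 147.4 219.1 cen [0.521 0.428] rectc [528.1 428.3] LxW [143.   53.8] axis 10.9 touch 140 158 195 240
lock_tip 0.53 px 419.9 213.6 cen [ 0.5295 -0.3862] rectc [ 529.8 -386.4] LxW [23.3 20.5] axis 90.7 touch 416 424 210 217
yaw now 94.2 shift cm [-25.36 -16.7    4.3 ] rotvec [ 0.0017 -0.005   0.7479] rows>= 7.0 q6 -1.84
```

View pics/i6.png

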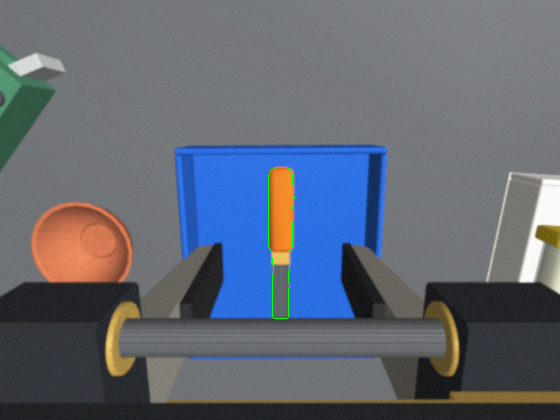

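View pics/i6z.png

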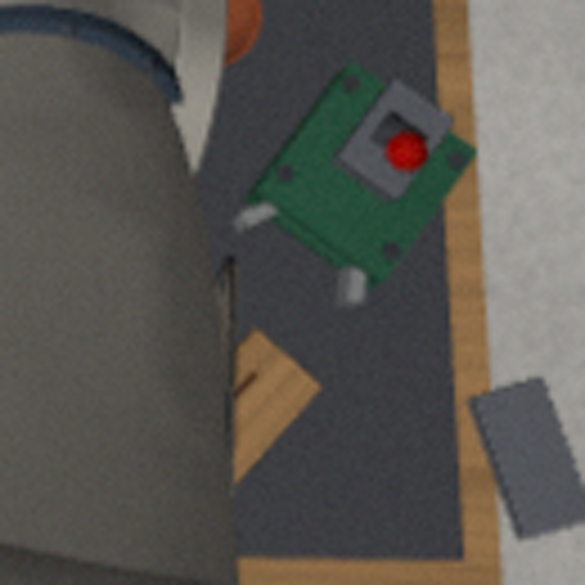

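File is in the blue tray. Next I'll measure the holder from above with the wrist camera before gripping the pin.

Request:
play_rows(increments=[-1.5, -3, 1.3, 0, 0, -0.1, 0.85, -1.5, -3, 1.3, 0, 0, -0.1, 0.85, -1.5, -3, 1.3, 0, 0, -0.1, 0.85, -1.5, -3, 1.3, 0, 0, -0.1, 0.85, -1.5, -3, 1, 0, 0, -0.1, 0.85, -1.5, -3, 1, 0, 0, -0.1, 0.85, -1.2, -2.5, 0.5, 0, 0, -0.1, 0.85, -0.7, -1.5, 0, 0, 0, 0, 0.85])

```text
time: 36.9
ee_pos: [0.4861, -0.3404, 0.2216]
tcp_rot: [0.32, 0.947, 0.006, -0.013]
force: [0.6, 1.3, 0.8]
opening: 0.851
```

Request:
play_rows(increments=[0, 0, 0, 0, 0, 0, 0.85, 0, 0, 0, 0, 0, 0, 0.85, 0, 0, 0, 0, 0, 0, 0.85])

```text
time: 37.2
ee_pos: [0.4839, -0.3402, 0.2175]
tcp_rot: [0.321, 0.947, 0.007, -0.016]
force: [0.5, 0.4, 0.2]
opening: 0.848
```

```bash
python3 - <<'E'
from h import *
img,c=look(['holder','lock_tip','pin'],[.042,.134,.014],tag='j1',minp=.2)
save('j1r',img)
go([.5,-.36,.25],54)
E
```

```text
t 37.2 pos [ 0.4839 -0.3402  0.2175] rot [ 0.321  0.947  0.007 -0.016] F [0.5 0.4 0.2] op 0.848 q [-0.62  0.33  1.69  0.    1.15 -1.54]
holder 0.95 px 274.2 262.3 cen [ 0.5265 -0.3803] rectc [ 522.7 -377.4] LxW [127.4 106. ] axis 142.5 touch 220 328 194 318
lock_tip 0.68 px 271.9 309.8 cen [ 0.5293 -0.3825] rectc [ 528.6 -381.8] LxW [25.1 16.6] axis 52.5 touch 255 289 298 319
pin 0.62 px 242.9 69.7 cen [ 0.3629 -0.2923] rectc [ 364.1 -293.5] LxW [131.9  60.7] axis 137.4 touch 208 279 0 144
yaw now 52.5 shift cm [ 1.56 -1.96  3.16] rotvec [-0.0224 -0.025   0.0257] rows>= 1.0 q6 -1.54
```

View pics/j1.png

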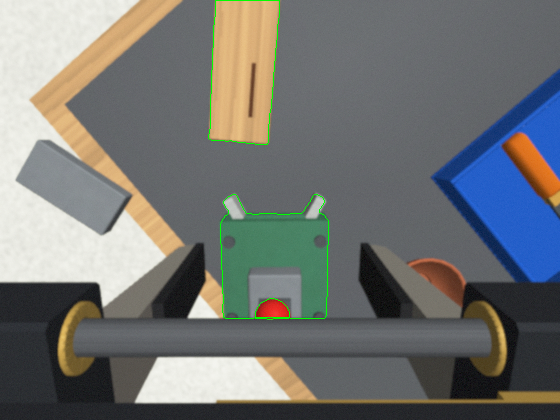

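Wrist view: the holder is almost square in the image. Its front top corners are about (222,214) and (328,214), guides (233,206) and (315,206), ball (272,310), pin front edge (209,139)–(268,144).

```bash
python3 - <<'E'
from h import *
im=cv2.imread('pics/j1r.png')[185:325,205:345];cv2.imwrite('pics/j1z.png',cv2.resize(im,None,fx=4,fy=4,interpolation=cv2.INTER_CUBIC))
im=cv2.imread('pics/j1r.png')[0:150,190:300];cv2.imwrite('pics/j1p.png',cv2.resize(im,None,fx=4,fy=4,interpolation=cv2.INTER_CUBIC))
E
```

```text
(no output)
```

View pics/j1z.png

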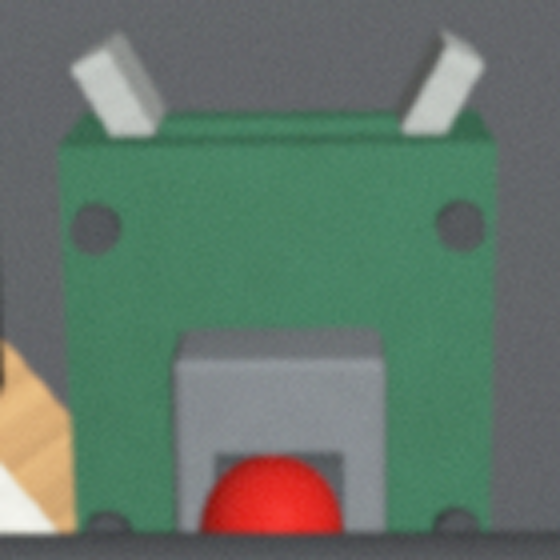

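View pics/j1p.png

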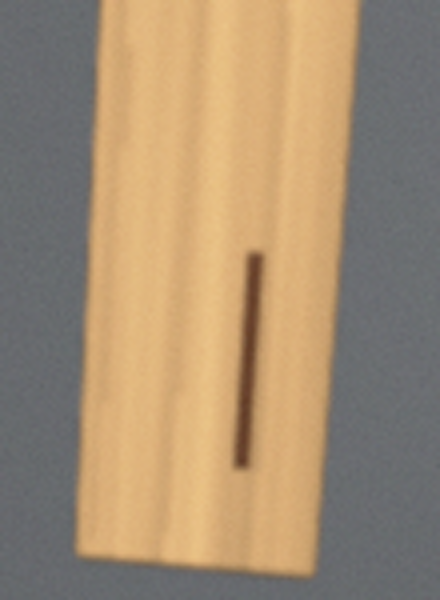

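```bash
python3 - <<'E'
from h import *
c=cal('wrist')
P=lambda x,y,z:plane(c,(205+x/4,185+y/4),z)[:2]
l=P(62,146,.042);r=P(497,143,.042);d=r-l
print('front edge',l,r,np.linalg.norm(d),'slot dir',np.degrees(np.arctan2(d[1],d[0]))-90,'mid',(l+r)/2)
bl=P(95,229,.042);br=P(460,226,.042);e=br-bl;print('bolts',np.linalg.norm(e),np.degrees(np.arctan2(e[1],e[0]))-90,(bl+br)/2)
# side edges
a1=P(62,150,.042);a2=P(76,500,.042);b1=P(497,150,.042);b2=P(492,500,.042)
for u,v in((a1,a2),(b1,b2)): f=v-u;print('side dir',np.degrees(np.arctan2(f[1],f[0])))
sh=P(177,362,.06)-P(383,362,.06);print('bracket w',np.linalg.norm(sh))
np.save('hm.npy',(l+r)/2)
Q=lambda x,y:plane(c,(190+x/4,y/4),.014)[:2]
fl=Q(78,556);fr=Q(315,576);g=fr-fl;print('pin front',fl,fr,np.linalg.norm(g),np.degrees(np.arctan2(g[1],g[0]))-90)
for u,v in((Q(78,550),Q(98,20)),(Q(316,560),Q(358,20))): f=u-v;print('pin side dir',np.degrees(np.arctan2(f[1],f[0])))
cx=P(273,455+70,.134);print('ball',cx)
obs()
E
```

```text
front edge [ 0.46282257 -0.396103  ] [ 0.52589307 -0.31257769] 0.10466309573820065 slot dir -37.05669034725505 mid [ 0.49435782 -0.35434034]
bolts 0.08890444032862935 -36.98242315100619 [ 0.51047877 -0.3674001 ]
side dir -37.204338122314326
side dir -36.66793499748232
bracket w 0.04845128467919205
pin front [ 0.39331694 -0.3590605 ] [ 0.43297033 -0.31527799] 0.05907028571363046 -42.1668285775052
pin side dir -41.99602444160269
pin side dir -42.38427037729788
ball [ 0.53495979 -0.38531198]
t 37.4 pos [ 0.4844 -0.3404  0.2184] rot [ 0.321  0.947  0.007 -0.015] F [ 0.6  1.4 -0.3] op 0.852 q [-0.62  0.33  1.69  0.    1.15 -1.54]
```

```bash
python3 - <<'E'
from h import *
go([.3227,-.2553,.12],47.8)
E
```

```text
yaw now 52.5 shift cm [-16.17   8.51  -9.84] rotvec [-0.0237 -0.0238 -0.0825] rows>= 5.0 q6 -1.54
```

Request:
play_rows(increments=[-2.9, 1.5, -1.5, -0.005, -0.005, -0.017, 0.85, -2.9, 1.5, -1.5, -0.005, -0.005, -0.017, 0.85, -2.9, 1.5, -2, -0.005, -0.005, -0.017, 0.85, -2.9, 1.5, -2, -0.005, -0.005, -0.017, 0.85, -2.5, 1.3, -1.5, 0, 0, -0.014, 0.85, -1.5, 0.8, -1, 0, 0, 0, 0.85, 0, 0, 0, 0, 0, 0, 0.85, 0, 0, 0, 0, 0, 0, 0.85])

```text
time: 38.2
ee_pos: [0.3266, -0.2539, 0.1224]
tcp_rot: [0.358, 0.934, 0.0, 0.001]
force: [0.3, 0.9, 0.7]
opening: 0.848
```

```bash
python3 - <<'E'
from h import *
img,c=look(['pin'],[.014],tag='k1',minp=.2)
go([.3227,-.2553,.06],47.8)
E
```

```text
t 38.2 pos [ 0.3266 -0.2539  0.1224] rot [0.358 0.934 0.    0.001] F [0.3 0.9 0.7] op 0.848 q [-0.66  0.17  2.17  0.    0.8  -1.5 ]
pin 0.55 px 274.7 244.0 cen [ 0.3417 -0.2732] rectc [ 341.  -272.8] LxW [127.8  60.9] axis 137.9 touch 235 315 162 318
pin 0.2 px 358.1 395.7 cen [ 0.4929 -0.3119] rectc [ 470.9 -334.5] LxW [92.7  9.2] axis 48.1 touch 269 375 390 399
yaw now 48.0 shift cm [-0.44 -0.1  -6.25] rotvec [ 0.001   0.0024 -0.0043] rows>= 2.0 q6 -1.5
```

View pics/k1.png

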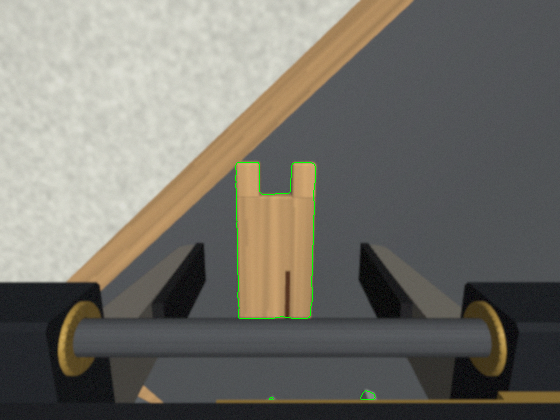

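```bash
python3 - <<'E'
from h import *
c=cal('wrist')
a=plane(c,(236,163),.014);b=plane(c,(316,163),.014);e=b-a
x=[plane(c,u,.014) for u in((236,175),(239,315),(316,175),(312,315))]
for i in(0,2): f=x[i+1]-x[i];print(np.degrees(np.arctan2(f[1],f[0])))
ang=-42.2
m=(a+b)/2;print(np.linalg.norm(e),np.degrees(np.arctan2(e[1],e[0])),m)
u=np.array([np.cos(np.radians(ang)),np.sin(np.radians(ang))]);t=m[:2]+u*.038
print('front pred',m[:2]+u*.16)
go([*t,.0165],90+ang)
E
```

```text
-42.43797150066097
-42.2218941878823
0.05907478643478168 48.09353691015371 [ 0.2954763  -0.22999512  0.014     ]
front pred [ 0.41400504 -0.33747042]
yaw now 48.0 shift cm [ -0.35  -0.13 -10.6 ] rotvec [ 0.001   0.0024 -0.0043] rows>= 3.0 q6 -1.5
```

Request:
play_rows(increments=[-0.2, -0.1, -2, 0, 0.001, -0.003, 0.85, -0.15, 0, -2.5, 0, 0.001, 0, 0.85, 0, 0, -2.5, 0, 0, 0, 0.85, 0, 0, -2, 0, 0, 0, 0.85, 0, 0, -0.7, 0, 0, 0, 0.85, 0, 0, 0, 0, 0, 0, 0.85])

```text
time: 38.9
ee_pos: [0.3339, -0.262, 0.0264]
tcp_rot: [0.358, 0.934, -0.003, 0.007]
force: [0.5, -0.1, -0.1]
opening: 0.849
```

```bash
python3 - <<'E'
from h import *
look(['pin'],[.014],tag='k2',minp=.2);go([.3236,-.2556,.0165],47.8)
E
```

```text
t 38.9 pos [ 0.3339 -0.262   0.0264] rot [ 0.358  0.934 -0.003  0.007] F [ 0.5 -0.1 -0.1] op 0.849 q [-0.67  0.37  2.21 -0.    0.54 -1.51]
pin 0.63 px 273.6 272.3 cen [ 0.3378 -0.2696] rectc [ 343.6 -274.6] LxW [135.2  60.3] axis 137.6 touch 211 337 157 399
yaw now 48.0 shift cm [-1.05  0.67 -1.08] rotvec [ 0.0111  0.0133 -0.0031] rows>= 1.0 q6 -1.51
```

View pics/k2.png

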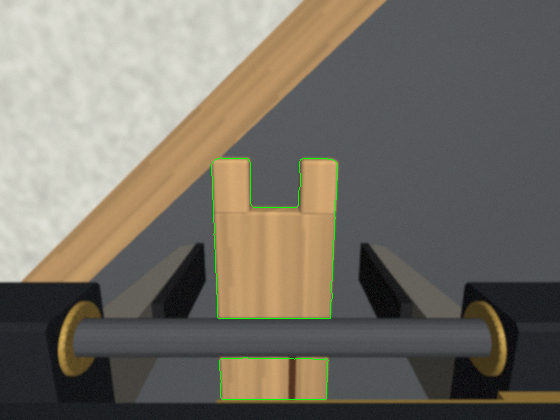

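Request:
play_rows(increments=[-0.6, 0.35, -0.4, 0.006, 0.007, -0.003, 0.85, -0.5, 0.35, -0.4, 0.005, 0.006, 0, 0.85, 0, 0, -0.3, 0, 0, 0, 0.85, 0, 0, 0, 0, 0, 0, 0.85])

```text
time: 39.4
ee_pos: [0.3236, -0.2558, 0.0179]
tcp_rot: [0.36, 0.933, -0.0, 0.002]
force: [-0.1, 0.1, -0.2]
opening: 0.854
```

```bash
python3 - <<'E'
from h import *
obs();go([.3236,-.2556,.0165],47.8)
E
```

```text
t 39.4 pos [ 0.3236 -0.2558  0.0179] rot [ 0.36   0.933 -0.     0.002] F [-0.1  0.1 -0.2] op 0.854 q [-0.67  0.39  2.23  0.    0.52 -1.51]
yaw now 47.8 shift cm [-0.    0.02 -0.14] rotvec [0.0019 0.0026 0.0001] rows>= 1.0 q6 -1.51
```

Request:
play_rows(increments=[0, 0, -0.2, 0.002, 0.002, 0, 0.4, 0, 0, 0, 0, 0, 0, 0.4, 0, 0, 0, 0, 0, 0, 0.4, 0, 0, 0, 0, 0, 0, 0.4, 0, 0, 0, 0, 0, 0, 0.4, 0, 0, 0, 0, 0, 0, 0.4], newtons=45)

```text
time: 40.0
ee_pos: [0.3238, -0.2559, 0.016]
tcp_rot: [0.36, 0.933, 0.0, 0.0]
force: [-0.3, 1.0, -0.5]
opening: 0.645
```

Request:
play_rows(increments=[0, 0, 1, 0, 0, 0, 0.4, 0, 0, 1.5, 0, 0, 0, 0.4, 0, 0, 0.5, 0, 0, 0, 0.4, 0, 0, 0, 0, 0, 0, 0.4])

```text
time: 40.4
ee_pos: [0.3235, -0.2557, 0.048]
tcp_rot: [0.36, 0.933, 0.0, 0.0]
force: [-0.2, -0.3, -1.3]
opening: 0.65
```

```bash
python3 - <<'E'
from h import *
look(['pin'],[.03],tag='k3',minp=.2)
save('k3s',capture('side')[220:420,120:420])
m=np.array([.4944,-.3543]);u=np.array([np.cos(np.radians(-37)),np.sin(np.radians(-37))]);n=np.array([-u[1],u[0]])
m=m-n*.0004
# front tip is .122 ahead of TCP
for ins in(-.03,-.02,0,.085): t=m+u*(ins-.122);print(ins,t.round(4))
go([*(m+u*(-.03-.122)),.045],53)
E
```

```text
t 40.4 pos [ 0.3235 -0.2557  0.048 ] rot [0.36  0.933 0.    0.   ] F [-0.2 -0.3 -1.3] op 0.65 q [-0.67  0.32  2.22  0.    0.61 -1.51]
pin 0.78 px 280.9 288.2 cen [ 0.3379 -0.2678] rectc [ 342.3 -271.7] LxW [125.1  65.7] axis 137.1 touch 217 348 185 400
-0.03 [ 0.3728 -0.2631]
-0.02 [ 0.3808 -0.2692]
0 [ 0.3967 -0.2812]
0.085 [ 0.4646 -0.3324]
yaw now 47.8 shift cm [ 4.97 -0.78 -0.2 ] rotvec [-0.0014 -0.0011  0.0909] rows>= 2.0 q6 -1.51
```

View pics/k3.png

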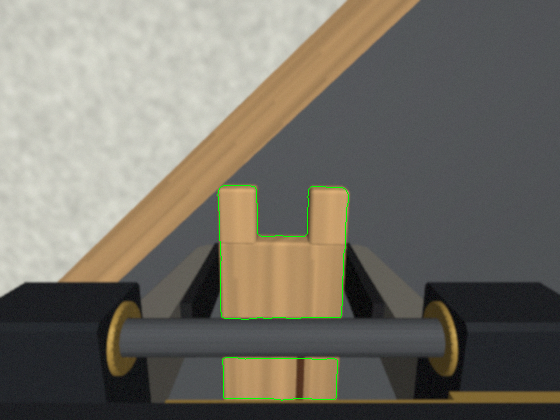

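View pics/k3s.png

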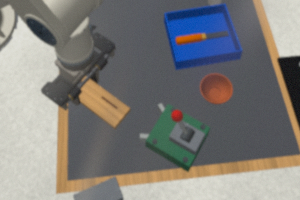

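```bash
python3 - <<'E'
from h import *
c=cal('wrist');o=get_obs();z=.046
img=capture('wrist');im=cv2.resize(img[170:410,200:370],None,fx=3,fy=2.4,interpolation=cv2.INTER_CUBIC);save('k3z',im)
M=Ro.from_quat(o['tcp_rot']).as_matrix();tx=M[:,0]
for k in(.038,.014): 
  for s in(.03,-.03):
    X=o['ee_pos']+tx*k+M[:,1]*s;X[2]=z;print(k,s,proj(c,X).round(1))
L=[plane(c,u,z)[:2] for u in((219,188),(223.5,398),(348,188),(338.5,398))]
for i in(0,2): f=L[i+1]-L[i];print('dir',np.degrees(np.arctan2(f[1],f[0])))
w=L[2]-L[0];print('rear width',np.linalg.norm(w))
rel=(L[0]+L[2])/2-o['ee_pos'][:2];print('rear mid in tool x,y',rel@M[:2,0],rel@M[:2,1])
f=(L[1]+L[3])/2-o['ee_pos'][:2];print('fwd mid in tool',f@M[:2,0],f@M[:2,1])
E
```

```text
0.038 0.03 [346.2 191.2]
0.038 -0.03 [212.4 191.1]
0.014 0.03 [343.9 242.2]
0.014 -0.03 [214.7 242.1]
dir -43.314993842463366
dir -42.22208463084557
rear width 0.05773356045087431
rear mid in tool x,y 0.039424418213506326 0.001882756298080745
fwd mid in tool -0.0710696710251033 0.0008011692192023396
```

View pics/k3z.png

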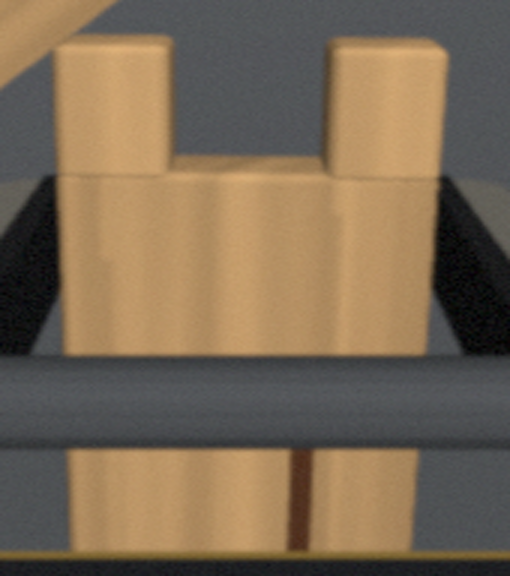

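Request:
play_rows(increments=[1.7, -0.3, 0, 0, 0, 0.035, 0.4, 1.7, -0.3, 0, 0, 0, 0.035, 0.4, 1.0, -0.2, -0.3, 0, 0, 0.026, 0.4, 0.4, 0, -0.4, 0, 0, 0, 0.4, 0, 0, 0, 0, 0, 0, 0.4, 0, 0, 0, 0, 0, 0, 0.4])

```text
time: 41.2
ee_pos: [0.3719, -0.2623, 0.0371]
tcp_rot: [0.312, 0.95, 0.001, -0.003]
force: [-0.3, -0.3, -0.4]
opening: 0.643
```

```bash
python3 - <<'E'
from h import *
obs();go([.3721,-.264,.03],53.3)
im=capture('side');save('l1s',cv2.resize(im[270:400,170:360],None,fx=4,fy=4,interpolation=cv2.INTER_CUBIC))
im=capture('top');save('l1t',cv2.resize(im[180:310,330:460],None,fx=4.5,fy=4.5,interpolation=cv2.INTER_CUBIC))
E
```

```text
t 41.2 pos [ 0.3719 -0.2623  0.0371] rot [ 0.312  0.95   0.001 -0.003] F [-0.3 -0.3 -0.4] op 0.643 q [-0.62  0.39  2.13  0.    0.63 -1.55]
yaw now 53.6 shift cm [ 0.02 -0.17 -0.71] rotvec [-0.0042 -0.0056 -0.0049] rows>= 1.0 q6 -1.55
```

View pics/l1s.png

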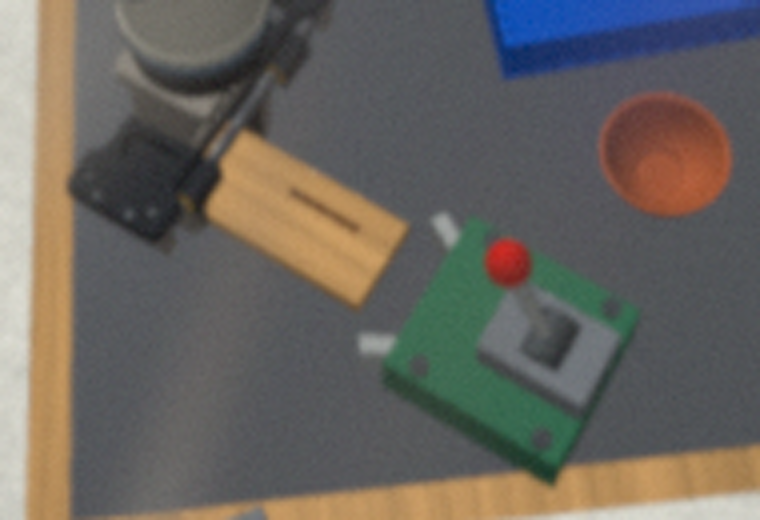

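View pics/l1t.png

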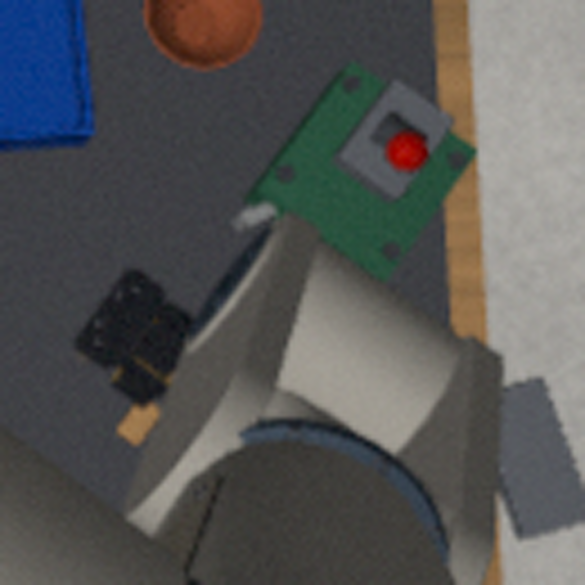

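Side view: pin front corners at crop (410,228) and (360,306); holder front top corners at (475,218) and (386,370). I'll check the lateral alignment in this one camera.

```bash
python3 - <<'E'
from h import *
c=cal('side')
P=lambda x,y,z:plane(c,(170+x/4-.4,270+y/4-.4),z)[:2]
a=P(410,228,.035);b=P(360,306,.035);l=P(475,218,.042);r=P(386,370,.042)
u=np.array([np.cos(np.radians(-37)),np.sin(np.radians(-37))]);n=np.array([-u[1],u[0]])
print('pin w',np.linalg.norm(a-b),'holder w',np.linalg.norm(l-r))
d=(a+b)/2-(l+r)/2;print('pin front mid rel mouth: along',d@u,'lat',d@n)
for p,q in((a,b),(l,r)): e=p-q;print(np.degrees(np.arctan2(e[1],e[0]))-90)
# pin side edges dir
e=P(410,226,.035)-P(245,130,.035);print('pin side',np.degrees(np.arctan2(e[1],e[0])))
e=P(632,312,.042)-P(478,219,.042);print('holder side',np.degrees(np.arctan2(e[1],e[0])))
e=P(357,306,.035)-P(205,218,.035);print('pin side2',np.degrees(np.arctan2(e[1],e[0])))
o=get_obs();m=np.array([.4944,-.3543]);f=o['ee_pos'][:2]+u*.122-m;print('by wrist: along',f@u,'lat',f@n)
E
```

```text
pin w 0.05717879056887949 holder w 0.10708600663725334
pin front mid rel mouth: along -0.0332474045385279 lat 0.0017411129644514134
-37.59744731039346
-36.25497529787065
pin side -37.6896905745224
holder side -39.11017272042365
pin side2 -36.568843126331046
by wrist: along -0.03134411689654884 lat -0.000362259090565327
```

Request:
play_rows(increments=[-0.1, -0.12, -0.4, -0.002, -0.003, -0.003, 0.4, 0, 0, -0.3, -0.002, -0.003, 0, 0.4, 0.8, -0.6, 0, 0, 0, 0, 0.4, 0.4, -0.3, 0, 0, 0, 0, 0.4, 0, 0, 0, 0, 0, 0, 0.4])

```text
time: 41.8
ee_pos: [0.3828, -0.2735, 0.0299]
tcp_rot: [0.315, 0.949, -0.0, 0.001]
force: [0.0, -0.2, -1.8]
opening: 0.649
```

```bash
cat >> h.py <<'E'
def slot():
    o=obs();u=np.array([np.cos(np.radians(-37)),np.sin(np.radians(-37))]);n=np.array([-u[1],u[0]])
    m=np.array([.4944,-.3543]);f=o['ee_pos'][:2]+u*.122-m
    y=Ro.from_quat(o['tcp_rot']).as_matrix();print('tip along mm',(f@u*1000).round(1),'lat',(f@n*1000).round(1),'yaw-90',(np.degrees(np.arctan2(y[1,1],y[0,1]))-90).round(2),'tilt z',y[:2,2].round(4),'Fu,Fn,Fz',(o['force'][:2]@u).round(1),(o['force'][:2]@n).round(1),o['force'][2].round(1))
E
python3 - <<'E'
from h import *
slot();go([.38,-.27,.03],53.3)
im=capture('side');save('l2s',cv2.resize(im[270:400,170:360],None,fx=4,fy=4,interpolation=cv2.INTER_CUBIC))
E
```

```text
t 41.8 pos [ 0.3828 -0.2735  0.0299] rot [ 0.315  0.949 -0.     0.001] F [ 0.  -0.2 -1.8] op 0.649 q [-0.62  0.42  2.1   0.    0.61 -1.55]
tip along mm -15.8 lat -2.6 yaw-90 -36.69 tilt z [ 0.0012 -0.0004] Fu,Fn,Fz 0.1 -0.1 -1.8
yaw now 53.3 shift cm [-0.28  0.35  0.01] rotvec [ 0.0004  0.0012 -0.0001] rows>= 1.0 q6 -1.55
```

View pics/l2s.png

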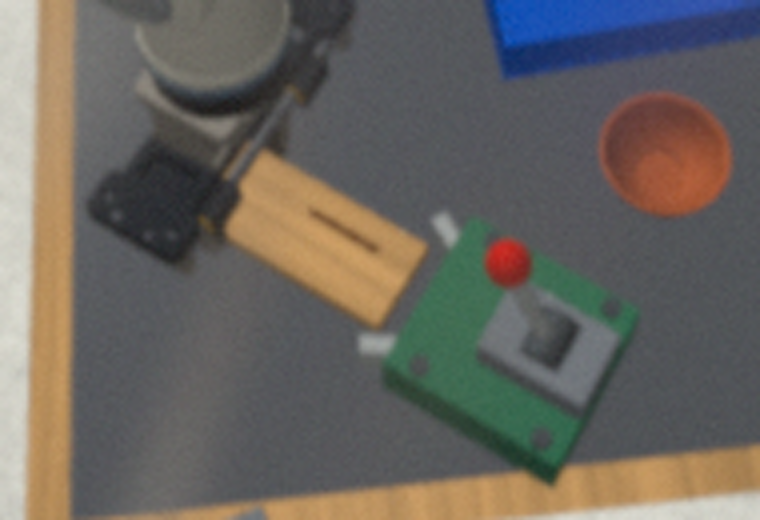

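Request:
play_rows(increments=[0.45, -0.24, 0, 0, 0, 0, 0.4, 0.4, -0.3, 0, 0, 0, 0, 0.4, 0.4, -0.3, 0, 0, 0, 0, 0.4, 0.4, -0.3, 0, 0, 0, 0, 0.4, 0, 0, 0, 0, 0, 0, 0.4])

```text
time: 42.35
ee_pos: [0.4008, -0.2858, 0.0301]
tcp_rot: [0.315, 0.949, -0.0, 0.001]
force: [0.6, -0.5, 0.2]
opening: 0.649
```

```bash
python3 - <<'E'
from h import *
slot()
im=capture('side');save('l3s',cv2.resize(im[270:400,170:360],None,fx=4,fy=4,interpolation=cv2.INTER_CUBIC))
E
```

```text
t 42.35 pos [ 0.4008 -0.2858  0.0301] rot [ 0.315  0.949 -0.     0.001] F [ 0.6 -0.5  0.2] op 0.649 q [-0.62  0.44  2.06  0.    0.64 -1.55]
tip along mm 6.0 lat -1.6 yaw-90 -36.68 tilt z [ 0.0014 -0.0005] Fu,Fn,Fz 0.8 -0.1 0.2
```

View pics/l3s.png

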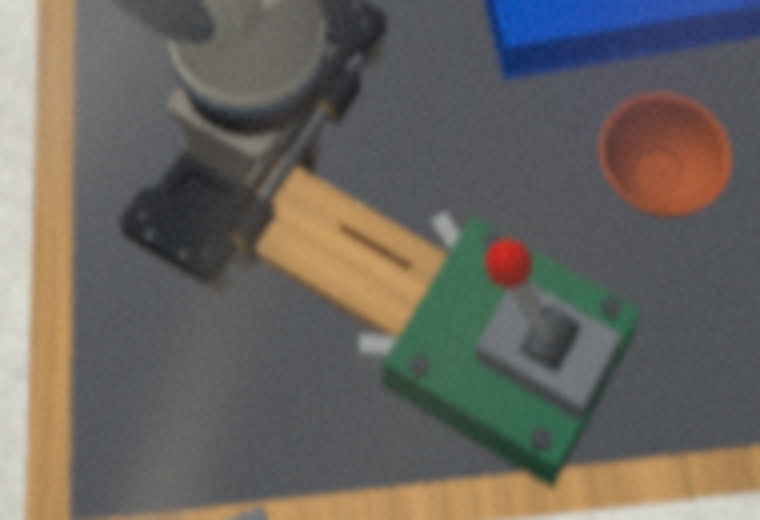

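The pin is at the mouth with no contact force. Continue slowly.

Request:
play_rows(increments=[0.4, -0.3, 0, 0, 0, 0, 0.4, 0.4, -0.3, 0, 0, 0, 0, 0.4, 0.4, -0.3, 0, 0, 0, 0, 0.4, 0.4, -0.3, 0, 0, 0, 0, 0.4])

```text
time: 42.8
ee_pos: [0.4168, -0.2979, 0.0299]
tcp_rot: [0.315, 0.949, 0.0, -0.0]
force: [-1.0, -0.6, -0.9]
opening: 0.648
```

```bash
python3 - <<'E'
from h import *
slot()
E
```

```text
t 42.8 pos [ 0.4168 -0.2979  0.0299] rot [ 0.315  0.949  0.    -0.   ] F [-1.  -0.6 -0.9] op 0.648 q [-0.62  0.47  2.01  0.    0.66 -1.55]
tip along mm 26.1 lat -1.6 yaw-90 -36.68 tilt z [0.0001 0.0004] Fu,Fn,Fz -0.4 -1.0 -0.9
```

Request:
play_rows(increments=[0.4, -0.3, 0, 0, 0, 0, 0.4, 0.4, -0.3, 0, 0, 0, 0, 0.4, 0.4, -0.3, 0, 0, 0, 0, 0.4, 0.4, -0.3, 0, 0, 0, 0, 0.4, 0.4, -0.3, 0, 0, 0, 0, 0.4])

```text
time: 43.3
ee_pos: [0.4388, -0.3144, 0.0298]
tcp_rot: [0.315, 0.949, 0.0, 0.0]
force: [0.8, 0.1, -0.2]
opening: 0.645
```

```bash
python3 - <<'E'
from h import *
slot()
E
```

```text
t 43.3 pos [ 0.4388 -0.3144  0.0298] rot [0.315 0.949 0.    0.   ] F [ 0.8  0.1 -0.2] op 0.645 q [-0.62  0.5   1.96  0.    0.69 -1.56]
tip along mm 53.6 lat -1.6 yaw-90 -36.69 tilt z [0.0002 0.0003] Fu,Fn,Fz 0.6 0.5 -0.2
```

Request:
play_rows(increments=[0.4, -0.3, 0, 0, 0, 0, 0.4, 0.4, -0.3, 0, 0, 0, 0, 0.4, 0.4, -0.3, 0, 0, 0, 0, 0.4, 0.32, -0.24, 0, 0, 0, 0, 0.4, 0.16, -0.12, 0, 0, 0, 0, 0.4, 0, 0, 0, 0, 0, 0, 0.4])

```text
time: 43.9
ee_pos: [0.4578, -0.3286, 0.0298]
tcp_rot: [0.315, 0.949, 0.0, 0.0]
force: [-0.2, -0.7, -0.9]
opening: 0.647
```

```bash
python3 - <<'E'
from h import *
slot()
img=capture('side');save('l4s',cv2.resize(img[270:400,170:360],None,fx=4,fy=4,interpolation=cv2.INTER_CUBIC))
save('l4w',capture('wrist'))
E
```

```text
t 43.9 pos [ 0.4578 -0.3286  0.0298] rot [0.315 0.949 0.    0.   ] F [-0.2 -0.7 -0.9] op 0.647 q [-0.63  0.52  1.9   0.    0.72 -1.56]
tip along mm 77.3 lat -1.5 yaw-90 -36.69 tilt z [0.0006 0.    ] Fu,Fn,Fz 0.3 -0.6 -0.9
```

View pics/l4s.png

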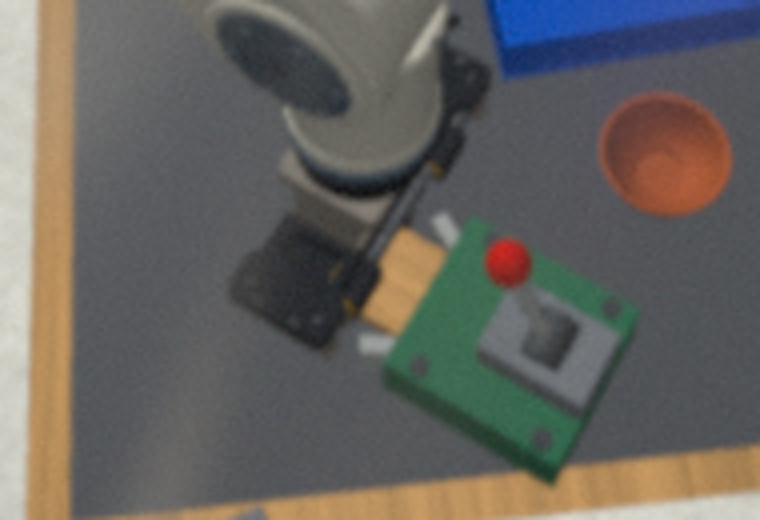

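View pics/l4w.png

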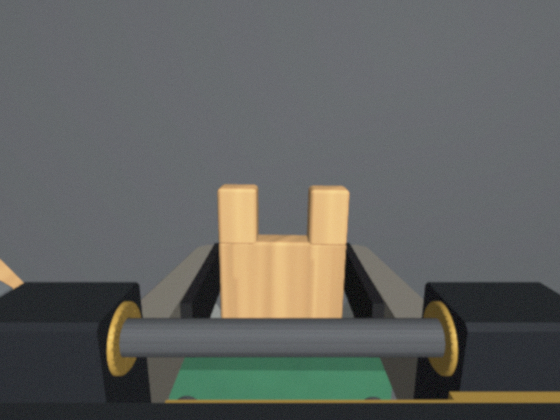

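Request:
play_rows(increments=[0.2, -0.15, 0, 0, 0, 0, 0.4, 0.16, -0.12, 0, 0, 0, 0, 0.4, 0.16, -0.12, 0, 0, 0, 0, 0.4])

```text
time: 44.3
ee_pos: [0.4623, -0.332, 0.0297]
tcp_rot: [0.315, 0.949, 0.0, -0.0]
force: [1.1, -0.4, -0.9]
opening: 0.645
```

```bash
python3 - <<'E'
from h import *
slot()
E
```

```text
t 44.3 pos [ 0.4623 -0.332   0.0297] rot [ 0.315  0.949  0.    -0.   ] F [ 1.1 -0.4 -0.9] op 0.645 q [-0.63  0.53  1.89  0.    0.72 -1.56]
tip along mm 83.0 lat -1.5 yaw-90 -36.69 tilt z [-0.0004  0.0007] Fu,Fn,Fz 1.1 0.3 -0.9
```

Request:
play_rows(increments=[0.16, -0.12, 0, 0, 0, 0, 0.4, 0.16, -0.12, 0, 0, 0, 0, 0.4])

```text
time: 44.5
ee_pos: [0.4635, -0.3331, 0.029]
tcp_rot: [0.315, 0.949, 0.001, -0.003]
force: [-6.6, 4.4, 1.6]
opening: 0.645
```

Request:
play_rows(increments=[0.16, -0.12, 0, 0, 0, 0, 0.4, 0.12, -0.09, 0, 0, 0, 0, 0.4])

```text
time: 44.7
ee_pos: [0.4634, -0.3331, 0.0281]
tcp_rot: [0.314, 0.949, 0.002, -0.007]
force: [-2.3, 1.8, 1.9]
opening: 0.65
```

```bash
python3 - <<'E'
from h import *
slot()
E
```

```text
t 44.7 pos [ 0.4634 -0.3331  0.0281] rot [ 0.314  0.949  0.002 -0.007] F [-2.3  1.8  1.9] op 0.65 q [-0.63  0.54  1.88  0.    0.74 -1.56]
tip along mm 84.5 lat -1.7 yaw-90 -36.64 tilt z [-0.0112  0.0082] Fu,Fn,Fz -2.9 0.0 1.9
```

```bash
python3 - <<'E'
from h import *
go([.4640,-.3335,.0285],53.3)
E
```

```text
yaw now 53.4 shift cm [ 0.06 -0.04  0.04] rotvec [-0.0082 -0.0112 -0.001 ] rows>= 1.0 q6 -1.56
```

Request:
play_rows(increments=[0.2, -0.15, 0.03, -0.008, -0.011, 0, 0.4, 0.2, -0.15, 0, 0, 0, 0, 0.4])

```text
time: 44.9
ee_pos: [0.4634, -0.3332, 0.0279]
tcp_rot: [0.314, 0.949, 0.002, -0.005]
force: [-9.1, 6.7, 13.5]
opening: 0.648
```

```bash
python3 - <<'E'
from h import *
slot()
E
```

```text
t 44.9 pos [ 0.4634 -0.3332  0.0279] rot [ 0.314  0.949  0.002 -0.005] F [-9.1  6.7 13.5] op 0.648 q [-0.63  0.54  1.88  0.    0.73 -1.56]
tip along mm 84.6 lat -1.8 yaw-90 -36.62 tilt z [-0.0083  0.0061] Fu,Fn,Fz -11.3 -0.1 13.5
```

Firm stop at 84.6 mm depth (expected 85). Release, rise and look.

Request:
play_rows(increments=[0, 0, 0.1, 0, 0, 0, 0.85, 0, 0, 0, 0, 0, 0, 0.85, 0, 0, 0, 0, 0, 0, 0.85, 0, 0, 2, 0, 0, 0, 0.85, -0.8, 0.6, 2.5, 0, 0, 0, 0.85, -1.6, 1.2, 3, 0, 0, 0, 0.6, -1.6, 1.2, 3, 0, 0, 0, 0.3, -1, 0.8, 2, 0, 0, 0, 0])

```text
time: 45.7
ee_pos: [0.414, -0.2956, 0.1555]
tcp_rot: [0.314, 0.949, 0.001, -0.004]
force: [-0.5, -0.2, 0.2]
opening: 0.607
```

Request:
play_rows(increments=[0, 0, 0, 0, 0, 0, 0, 0, 0, 0, 0, 0, 0, 0])

```text
time: 45.9
ee_pos: [0.415, -0.2962, 0.1584]
tcp_rot: [0.314, 0.949, 0.0, -0.001]
force: [0.6, 0.4, -0.4]
opening: 0.436
```

```bash
python3 - <<'E'
from h import *
img,c=look(['pin','lock_tip'],[.026,.134],tag='m1',minp=.3)
im=capture('side');save('m1s',cv2.resize(im[270:400,170:360],None,fx=4,fy=4,interpolation=cv2.INTER_CUBIC))
E
```

```text
t 45.9 pos [ 0.415  -0.2962  0.1584] rot [ 0.314  0.949  0.    -0.001] F [ 0.6  0.4 -0.4] op 0.436 q [-0.62  0.26  1.94  0.    0.94 -1.55]
pin 0.6 px 43.8 263.1 cen [ 0.3321 -0.4886] rectc [ 345.1 -489.4] LxW [98.  60.1] axis 17.2 touch 0 120 222 300
pin 0.57 px 280.6 278.0 cen [ 0.4649 -0.3331] rectc [ 463.  -331.7] LxW [81.1 61.3] axis 143.4 touch 245 316 231 318
```

View pics/m1.png

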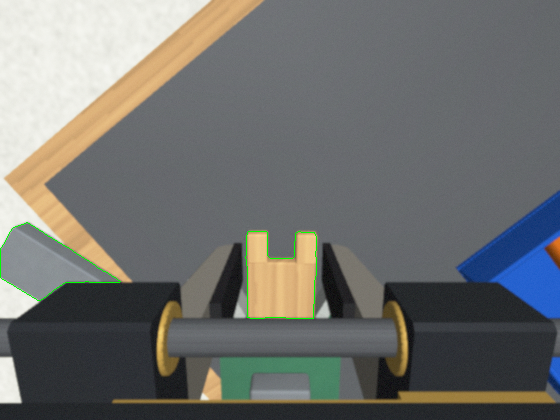

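View pics/m1s.png

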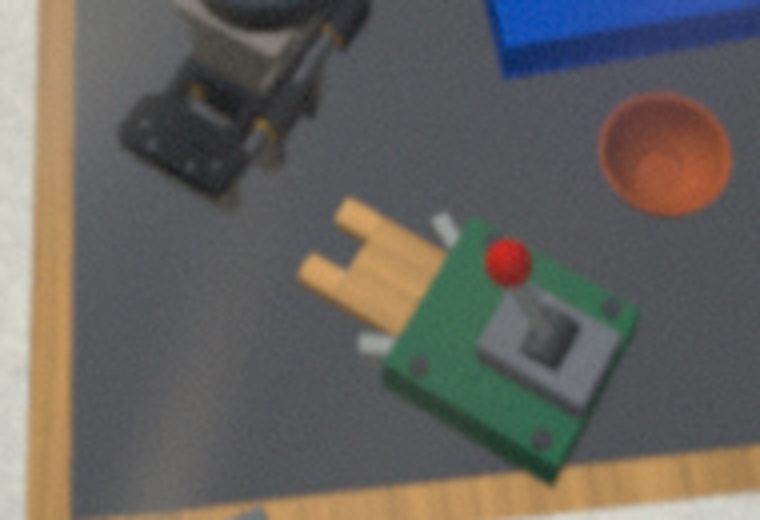

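```bash
python3 - <<'E'
from h import *
c=cal('wrist');s=cal('side')
u=np.array([np.cos(np.radians(-37)),np.sin(np.radians(-37))]);n=np.array([-u[1],u[0]]);m=np.array([.4944,-.3543])
for z in(.024,.026,.028):
    a=plane(c,(247,231.5),z)[:2];b=plane(c,(316,231.5),z)[:2];d=(a+b)/2-m;print(z,np.linalg.norm(a-b),d@u,d@n)
P=lambda x,y,z:plane(s,(170+x/4-.4,270+y/4-.4),z)[:2]
l=P(475,218,.042);r=P(386,370,.042);M=(l+r)/2
a=P(343,200,.026);b=P(299,275,.026);d=(a+b)/2-M;print('side',np.linalg.norm(a-b),d@u,d@n)
E
```

```text
0.024 0.058297740715223 -0.07961256870575194 -0.0004286074524405847
0.026 0.05789661797631549 -0.08019345295746139 -0.00043069139253858836
0.028 0.05749549523740805 -0.08077433720917088 -0.00043277533263654764
side 0.054717896287934435 -0.07871096202395034 0.0007712061292518928
```

The wrist and side views put the rear end at −79 to −80 mm against −75 expected. I'll push the two prongs from behind with the fingers set at 0.45, to make sure the pin is home.

Request:
play_rows(increments=[-0.8, 0.6, -2, 0, 0, 0, 0.45, -0.6, 0.4, -3, 0, 0, 0, 0.45, 0, 0, -3, 0, 0, 0, 0.45, 0, 0, -2.5, 0, 0, 0, 0.45, 0, 0, -1.3, 0, 0, 0, 0.45, 0, 0, 0, 0, 0, 0, 0.45])

```text
time: 46.7
ee_pos: [0.4001, -0.2857, 0.0304]
tcp_rot: [0.314, 0.949, 0.002, -0.005]
force: [0.1, 0.3, -0.4]
opening: 0.452
```

```bash
python3 - <<'E'
from h import *
slot();go([.405,-.288,.028],53.3);save('m2',capture('wrist'))
E
```

```text
t 46.7 pos [ 0.4001 -0.2857  0.0304] rot [ 0.314  0.949  0.002 -0.005] F [ 0.1  0.3 -0.4] op 0.452 q [-0.62  0.45  2.05  0.    0.65 -1.55]
tip along mm 5.4 lat -2.0 yaw-90 -36.65 tilt z [-0.0081  0.006 ] Fu,Fn,Fz -0.2 0.3 -0.4
yaw now 53.4 shift cm [ 0.49 -0.23 -0.24] rotvec [-0.006 -0.008 -0.001] rows>= 1.0 q6 -1.55
```

View pics/m2.png

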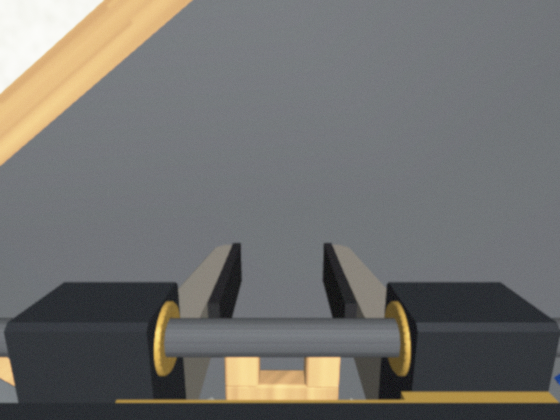

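Request:
play_rows(increments=[0.3, -0.2, -0.4, -0.006, -0.008, 0, 0.45, 0.4, -0.3, 0, 0, 0, 0, 0.45, 0.4, -0.3, 0, 0, 0, 0, 0.45, 0.4, -0.3, 0, 0, 0, 0, 0.45, 0.16, -0.12, 0, 0, 0, 0, 0.45, 0, 0, 0, 0, 0, 0, 0.45])

```text
time: 47.35
ee_pos: [0.421, -0.301, 0.0295]
tcp_rot: [0.314, 0.949, -0.001, 0.003]
force: [-0.7, 0.3, -0.9]
opening: 0.453
```

```bash
python3 - <<'E'
from h import *
slot()
E
```

```text
t 47.35 pos [ 0.421  -0.301   0.0295] rot [ 0.314  0.949 -0.001  0.003] F [-0.7  0.3 -0.9] op 0.453 q [-0.62  0.47  2.01 -0.    0.66 -1.55]
tip along mm 31.3 lat -1.6 yaw-90 -36.65 tilt z [ 0.0054 -0.0039] Fu,Fn,Fz -0.7 -0.1 -0.9
```

Request:
play_rows(increments=[0.08, -0.06, -0.4, 0.004, 0.005, 0, 0.45, 0.16, -0.12, 0, 0, 0, 0, 0.45, 0.16, -0.12, 0, 0, 0, 0, 0.45])

```text
time: 47.65
ee_pos: [0.4239, -0.3034, 0.0251]
tcp_rot: [0.314, 0.949, 0.001, -0.001]
force: [-6.3, 2.1, 1.7]
opening: 0.451
```

```bash
python3 - <<'E'
from h import *
slot()
E
```

```text
t 47.65 pos [ 0.4239 -0.3034  0.0251] rot [ 0.314  0.949  0.001 -0.001] F [-6.3  2.1  1.7] op 0.451 q [-0.62  0.49  2.    0.    0.66 -1.56]
tip along mm 35.1 lat -1.8 yaw-90 -36.65 tilt z [-0.0023  0.0019] Fu,Fn,Fz -6.3 -2.1 1.7
```

Request:
play_rows(increments=[0.2, -0.15, 0, 0, 0, 0, 0.45, 0.2, -0.15, 0, 0, 0, 0, 0.45])

```text
time: 47.85
ee_pos: [0.4238, -0.3037, 0.0239]
tcp_rot: [0.315, 0.949, 0.002, -0.006]
force: [-5.6, 4.5, 2.7]
opening: 0.449
```

Request:
play_rows(increments=[0.3, -0.22, 0, 0, 0, 0, 0.45, 0.4, -0.3, 0, 0, 0, 0, 0.45])

```text
time: 48.05
ee_pos: [0.4239, -0.3039, 0.022]
tcp_rot: [0.315, 0.949, 0.005, -0.014]
force: [-11.0, 9.2, 5.2]
opening: 0.448
```

```bash
python3 - <<'E'
from h import *
slot()
E
```

```text
t 48.05 pos [ 0.4239 -0.3039  0.022 ] rot [ 0.315  0.949  0.005 -0.014] F [-11.    9.2   5.2] op 0.448 q [-0.62  0.5   1.98  0.    0.7  -1.56]
tip along mm 35.4 lat -2.1 yaw-90 -36.7 tilt z [-0.0244  0.0179] Fu,Fn,Fz -14.4 0.7 5.2
```

The pin is firmly home: 14 N with no movement, at the same depth as before. Now retreat, close the fingers and go to the lever.

Request:
play_rows(increments=[-0.8, 0.6, 0.5, 0, 0, 0, 0, -0.8, 0.6, 2, -0.009, -0.012, 0, 0, 0, 0, 4, -0.009, -0.012, 0, 0, 0, 0, 4, 0, 0, 0, 0, 0, 0, 2, 0, 0, 0, 0, 0, 0, 0, 0, 0, 0, 0, 0, 0, 0, 0, 0, 0, 0], newtons=30)

```text
time: 48.75
ee_pos: [0.4048, -0.2895, 0.1509]
tcp_rot: [0.315, 0.949, -0.0, 0.0]
force: [-0.5, 0.3, 1.0]
opening: 0.004
```

```bash
python3 - <<'E'
from h import *
slot()
u=np.array([np.cos(np.radians(-37)),np.sin(np.radians(-37))]);n=np.array([-u[1],u[0]]);m=np.array([.4944,-.3543])
print(m-n*.0017+u*np.array([[-.005],[.097]]))
go([*(m-n*.0017-u*.005),.135],53.3)
im=capture('side');save('n1s',cv2.resize(im[270:400,170:360],None,fx=4,fy=4,interpolation=cv2.INTER_CUBIC))
save('n1w',capture('wrist'))
t=cal('top');s=cal('side')
capture('top');capture('side')
A=trace('lock_tip','top');B=trace('lock_tip','side')
for r in A[:2]+B[:2]: v,uu=np.nonzero(r['mask']);print(r['p'],uu.mean(),v.mean(),r['bbox'])
E
```

```text
t 48.75 pos [ 0.4048 -0.2895  0.1509] rot [ 0.315  0.949 -0.     0.   ] F [-0.5  0.3  1. ] op 0.004 q [-0.62  0.25  1.98 -0.    0.91 -1.55]
tip along mm 11.5 lat -2.2 yaw-90 -36.7 tilt z [ 0.0006 -0.0007] Fu,Fn,Fz -0.5 -0.1 1.0
[[ 0.48938374 -0.35264861]
 [ 0.57084456 -0.41403374]]
yaw now 53.3 shift cm [ 8.45 -6.31 -1.59] rotvec [ 0.0007  0.0006 -0.    ] rows>= 3.0 q6 -1.55
0.74 221.2871572871573 411.5238095238095 [194.0, 396.4, 49.7, 23.6]
0.55 299.02890173410407 340.6184971098266 [290.2, 330.4, 16.9, 24.3]
```

View pics/n1s.png

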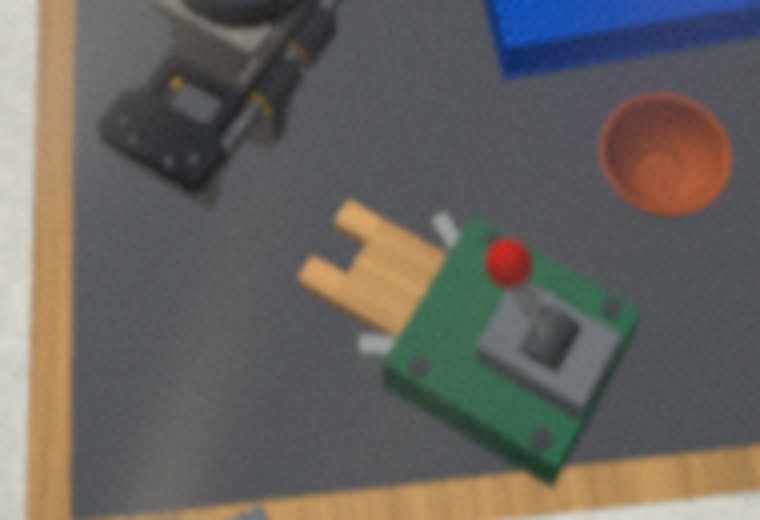

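```bash
python3 - <<'E'
from h import *
print(tri(cal('top'),(419.9,213.6),cal('side'),(296.6,335.3)))
E
```

```text
(array([ 0.53017022, -0.38480726,  0.13781471]), np.float64(0.0029848078893134145))
```

Request:
play_rows(increments=[2.4, -1.8, -0.5, 0, 0, 0, 0, 2.4, -1.8, -0.5, 0, 0, 0, 0, 2, -1.5, -0.4, 0, 0, 0, 0, 1, -0.7, 0, 0, 0, 0, 0, 0, 0, 0, 0, 0, 0, 0])

```text
time: 49.55
ee_pos: [0.4828, -0.3475, 0.131]
tcp_rot: [0.315, 0.949, 0.001, -0.005]
force: [-0.1, 0.2, 0.1]
opening: 0.0
```

```bash
python3 - <<'E'
from h import *
slot();go([.4894,-.3526,.135],53.3)
im=capture('side');save('n2s',cv2.resize(im[270:400,170:360],None,fx=4,fy=4,interpolation=cv2.INTER_CUBIC))
E
```

```text
t 49.55 pos [ 0.4828 -0.3475  0.131 ] rot [ 0.315  0.949  0.001 -0.005] F [-0.1  0.2  0.1] op 0.0 q [-0.63  0.42  1.78 -0.    0.96 -1.56]
tip along mm 108.6 lat -1.6 yaw-90 -36.7 tilt z [-0.0079  0.0054] Fu,Fn,Fz -0.2 0.1 0.1
yaw now 53.3 shift cm [ 0.66 -0.51  0.4 ] rotvec [-0.0054 -0.0079 -0.    ] rows>= 1.0 q6 -1.56
```

View pics/n2s.png

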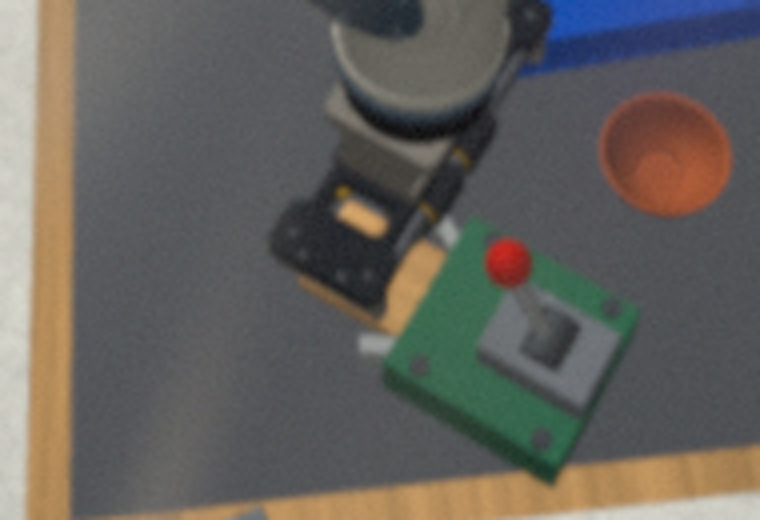

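Request:
play_rows(increments=[0.8, -0.6, 0.4, -0.005, -0.008, 0, 0, 0.8, -0.6, 0.1, 0, 0, 0, 0, 0.8, -0.6, 0.1, 0, 0, 0, 0, 0.8, -0.6, 0.1, 0, 0, 0, 0, 0.8, -0.6, 0.1, 0, 0, 0, 0, 0.8, -0.6, 0, 0, 0, 0, 0])

```text
time: 50.2
ee_pos: [0.5305, -0.3833, 0.1406]
tcp_rot: [0.315, 0.949, 0.001, -0.001]
force: [-1.3, 0.7, 1.1]
opening: 0.005
```

```bash
python3 - <<'E'
from h import *
slot()
im=capture('side');save('n3s',cv2.resize(im[270:400,170:360],None,fx=4,fy=4,interpolation=cv2.INTER_CUBIC))
E
```

```text
t 50.2 pos [ 0.5305 -0.3833  0.1406] rot [ 0.315  0.949  0.001 -0.001] F [-1.3  0.7  1.1] op 0.005 q [-0.63  0.49  1.64  0.    1.02 -1.56]
tip along mm 168.2 lat -1.5 yaw-90 -36.69 tilt z [-0.002  0.002] Fu,Fn,Fz -1.4 -0.2 1.1
```

View pics/n3s.png

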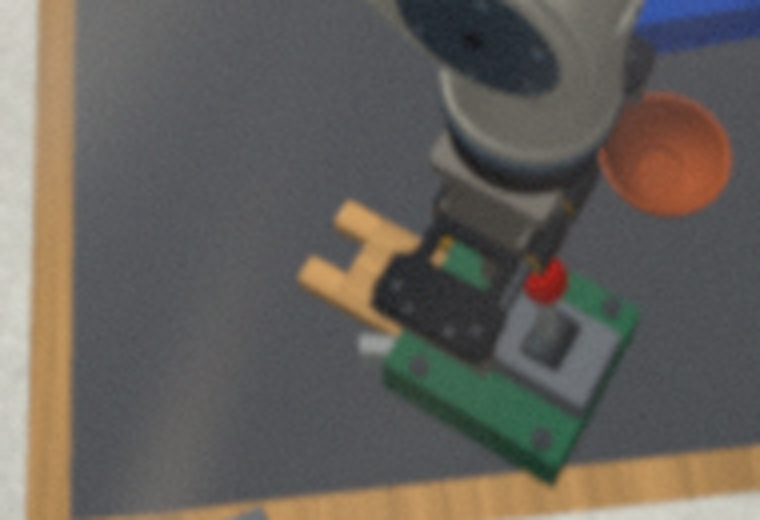

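The lever is moving, with the ball now at crop (546,282). Keep pushing, a little lower.

Request:
play_rows(increments=[0.8, -0.6, 0, 0, 0, 0, 0, 0.8, -0.6, -0.2, 0, 0, 0, 0, 0.8, -0.6, -0.2, 0, 0, 0, 0, 0.8, -0.6, -0.2, 0, 0, 0, 0])

```text
time: 50.65
ee_pos: [0.5659, -0.4099, 0.134]
tcp_rot: [0.315, 0.949, 0.001, -0.001]
force: [-1.1, 1.1, -1.2]
opening: 0.008
```

```bash
python3 - <<'E'
from h import *
slot()
E
```

```text
t 50.65 pos [ 0.5659 -0.4099  0.134 ] rot [ 0.315  0.949  0.001 -0.001] F [-1.1  1.1 -1.2] op 0.008 q [-0.63  0.56  1.54  0.    1.05 -1.56]
tip along mm 212.6 lat -1.4 yaw-90 -36.69 tilt z [-0.0013  0.0015] Fu,Fn,Fz -1.5 0.2 -1.2
```

Request:
play_rows(increments=[0.4, -0.3, -0.1, 0, 0, 0, 0, 0.4, -0.3, -0.1, 0, 0, 0, 0, 0.3, -0.22, 0, 0, 0, 0, 0])

```text
time: 50.95
ee_pos: [0.5689, -0.4123, 0.1321]
tcp_rot: [0.315, 0.949, 0.005, -0.014]
force: [-15.8, 10.6, 16.3]
opening: 0.005
```

Request:
play_rows(increments=[0.2, -0.15, 0, 0, 0, 0, 0, 0.2, -0.15, 0, 0, 0, 0, 0])

```text
time: 51.15
ee_pos: [0.5687, -0.4121, 0.1324]
tcp_rot: [0.315, 0.949, 0.007, -0.02]
force: [-8.4, 6.0, 8.9]
opening: 0.004
```

```bash
python3 - <<'E'
from h import *
slot()
im=capture('side');save('n4s',cv2.resize(im[270:400,170:360],None,fx=4,fy=4,interpolation=cv2.INTER_CUBIC))
E
```

```text
t 51.15 pos [ 0.5687 -0.4121  0.1324] rot [ 0.315  0.949  0.007 -0.02 ] F [-8.4  6.   8.9] op 0.004 q [-0.63  0.58  1.49  0.    1.11 -1.56]
tip along mm 216.1 lat -1.5 yaw-90 -36.7 tilt z [-0.0338  0.0254] Fu,Fn,Fz -10.4 -0.3 8.9
```

View pics/n4s.png

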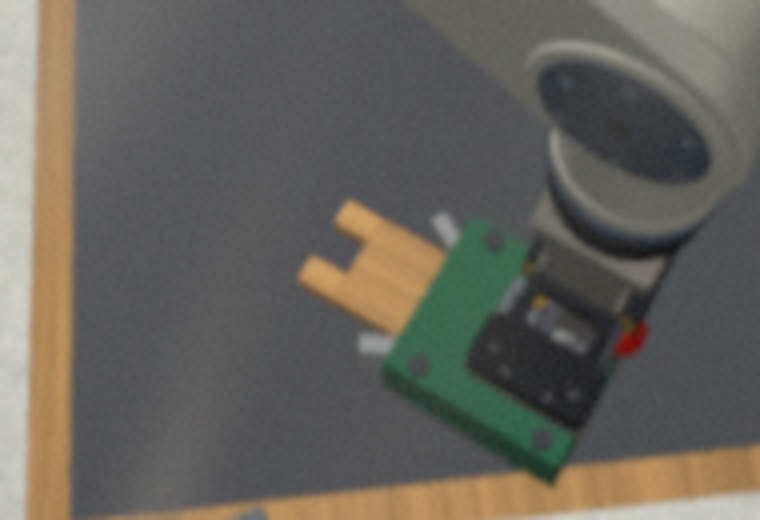

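Request:
play_rows(increments=[-0.8, 0.6, 0, -0.01, -0.017, 0, 0, -1.6, 1.2, 0.5, -0.01, -0.017, 0, 0, -1.6, 1.2, 2, 0, 0, 0, 0, -2, 1.5, 3, 0, 0, 0, 0, -2.4, 2, 3, 0, 0, 0, 0, -2.4, 4, 2, 0, 0, 0, 0, -2, 4, 0, 0, 0, 0, 0, 0, 0, 0, 0, 0, 0, 0])

```text
time: 52.0
ee_pos: [0.4382, -0.2651, 0.2378]
tcp_rot: [0.316, 0.949, 0.003, -0.0]
force: [-1.0, -0.2, -0.9]
opening: 0.005
```

```bash
python3 - <<'E'
from h import *
obs()
im=capture('side');save('p1s',im);save('p1z',cv2.resize(im[270:400,170:360],None,fx=4,fy=4,interpolation=cv2.INTER_CUBIC))
im=capture('top');save('p1t',im)
im=capture('wrist');save('p1w',im)
E
```

```text
t 52.0 pos [ 0.4382 -0.2651  0.2378] rot [ 0.316  0.949  0.003 -0.   ] F [-1.  -0.2 -0.9] op 0.005 q [-0.55  0.17  1.86  0.01  1.12 -1.48]
```

View pics/p1z.png

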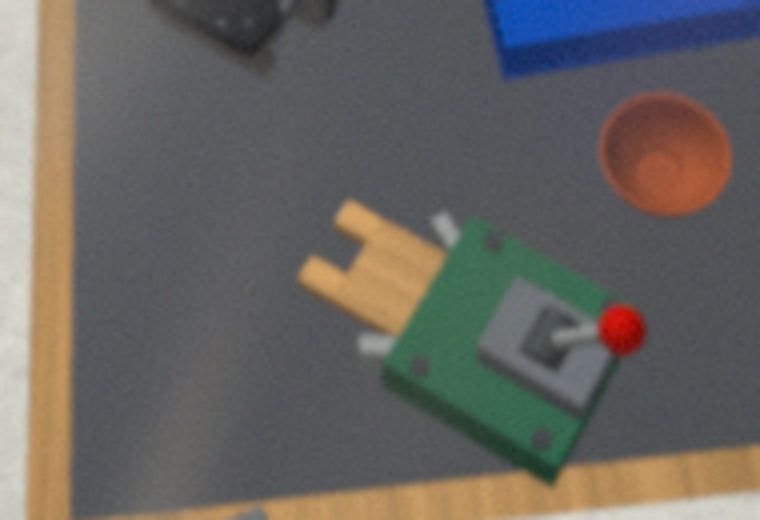

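View pics/p1t.png

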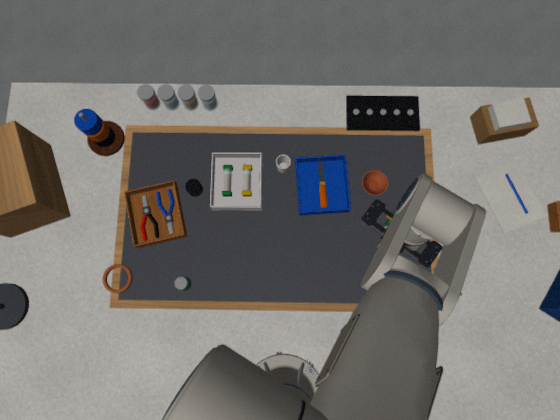

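View pics/p1s.png

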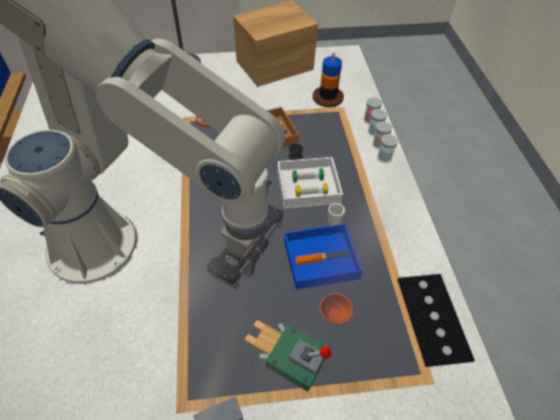

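```bash
python3 - <<'E'
from h import *
s=cal('side');P=lambda x,y:plane(s,(170+x/4-.4,270+y/4-.4),.134)[:2]
a=P(508,263);b=P(622,330);d=b-a;print(a,b,np.linalg.norm(d),np.degrees(np.arctan2(d[1],d[0])))
E
```

```text
[ 0.53205744 -0.38309278] [ 0.58713835 -0.42634632] 0.07003410866151093 -38.14158144608495
```

Request:
play_rows(increments=[-1, 4.4, 1.5, 0, 0, 0, 0, -1, 4.4, 1.5, 0, 0, 0, 0, -1, 4.4, 1.5, 0, 0, 0, 0, -1, 4.4, 1, 0, 0, 0, 0, -0.5, 4.4, 0, 0, 0, 0, 0, 0, 4.4, 0, 0, 0, 0, 0, 0, 3, 0, 0, 0, 0, 0, 0, 0, 0, 0, 0, 0, 0])

```text
time: 52.95
ee_pos: [0.4042, 0.0276, 0.2941]
tcp_rot: [0.32, 0.947, 0.003, 0.002]
force: [0.4, 0.6, -0.6]
opening: 0.008
```

```bash
python3 - <<'E'
from h import *
obs()
im=capture('side');save('q1z',cv2.resize(im[310:380,270:350],None,fx=8,fy=8,interpolation=cv2.INTER_CUBIC))
B=trace('lock_tip','side')
im=capture('top');save('q1t',im);save('q1tz',cv2.resize(im[180:260,370:450],None,fx=7,fy=7,interpolation=cv2.INTER_CUBIC))
A=trace('lock_tip','top')
for r in A[:2]+B[:2]: print(r['p'],r['bbox'])
for cam in('top','side'):
    im=capture(cam).astype(int);m=(im[:,:,0]>130)&(im[:,:,1]<60)&(im[:,:,2]<60);m[:, :250]=0
    v,u=np.nonzero(m);sel=(v>190)&(u>280 if cam=='side' else u>390)&((v>300) if cam=='side' else (v<260));print(cam,sel.sum(),u[sel].mean(),v[sel].mean(),np.ptp(u[sel]),np.ptp(v[sel]))
E
```

```text
t 52.95 pos [0.4042 0.0276 0.2941] rot [0.32  0.947 0.003 0.002] F [ 0.4  0.6 -0.6] op 0.008 q [ 0.06 -0.08  1.99  0.    1.22 -0.86]
0.5 [420.8, 191.0, 16.3, 16.8]
0.47 [375.1, 228.6, 34.5, 28.1]
0.63 [310.8, 348.0, 23.1, 12.6]
0.58 [289.6, 139.9, 14.1, 22.7]
top 30 432.5 195.33333333333334 5 5
side 76 324.38157894736844 350.6578947368421 9 9
```

View pics/q1z.png

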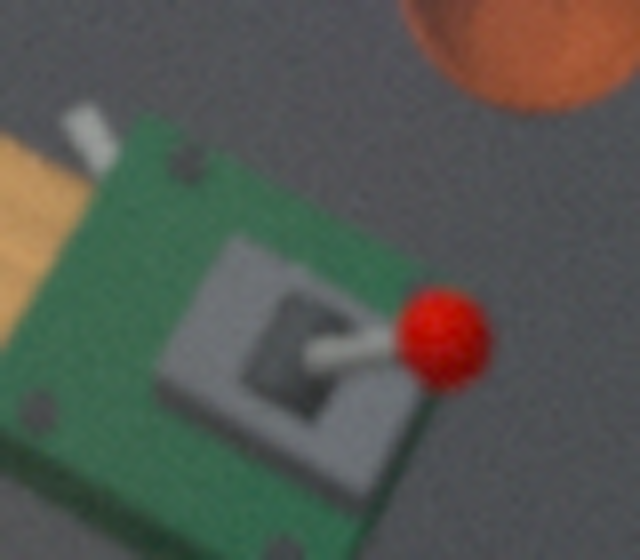

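View pics/q1tz.png

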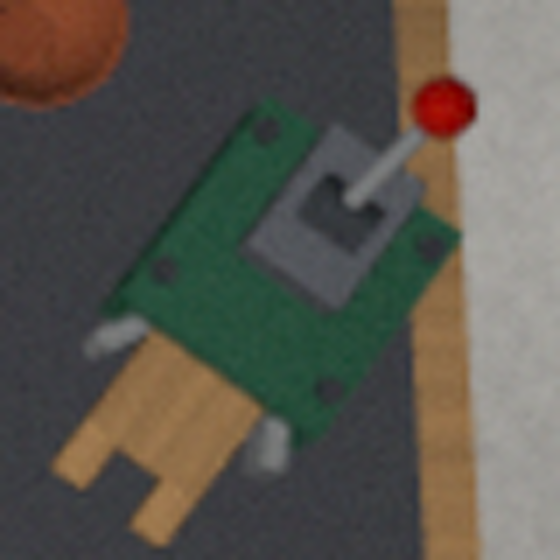

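View pics/q1t.png

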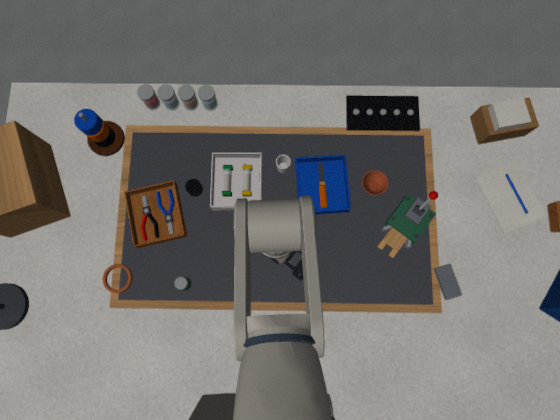

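```bash
python3 - <<'E'
from h import *
t,s=cal('top'),cal('side')
u=np.array([np.cos(np.radians(-37)),np.sin(np.radians(-37))])
a,ea=tri(t,(420,213.4),s,(296.6,335.3));b,eb=tri(t,(433,194.9),s,(325.1,352.1));d=b-a
print(a,b,ea,eb,'along',d[:2]@u,'dz',d[2])
for z in(.134,.138): d=plane(t,(433,194.9),z)[:2]-plane(t,(420,213.4),.134)[:2];print('top',z,d@u)
for z in(.134,.138): d=plane(s,(325.1,352.1),z)[:2]-plane(s,(296.6,335.3),.134)[:2];print('side',z,d@u)
# pin exposed via top, bolts: front bolts, rear end
P=lambda x,y,z:plane(t,(370+x/7-.4,180+y/7-.4),z)[:2]
fb=(P(163,269,.042)+P(330,390,.042))/2; rear=(P(66,474,.026)+P(150,540,.026))/2
print('rear to front bolts along',(fb-rear)@u)
r=(P(265,130,.042)+P(430,248,.042))/2;print('front-rear bolts',(r-fb)@u)
piv=fb
E
```

```text
[ 0.53037891 -0.38496801  0.13834187] [ 0.58610713 -0.42672691  0.13457936] 0.0024501137310091927 0.0018547554930949963 along 0.06963766290860182 dz -0.003762511720420414
top 0.134 0.0684843185193212
top 0.138 0.06678649624422783
side 0.134 0.07007475047370224
side 0.138 0.07039183143831479
rear to front bolts along 0.09759591067432767
front-rear bolts 0.07961775028194638
```

```bash
python3 - <<'E'
from h import *
t,s=cal('top'),cal('side')
u=np.array([np.cos(np.radians(-37)),np.sin(np.radians(-37))])
P=lambda x,y,z:plane(t,(370+x/7-.4,180+y/7-.4),z)[:2]
bo=[P(163,269,.042),P(330,390,.042),P(265,130,.042),P(430,248,.042)];bc=np.mean(bo,0)
for nm,a in(('open',(420,213.4)),('now',(433,194.9))): print('top',nm,(plane(t,a,.134)[:2]-bc)@u)
# mouth edge (top front edge z .042)
mo=(P(105,303,.042)+P(303,440,.042))/2;print('top: bolts centre behind mouth',(bc-mo)@u)
S=lambda x,y,z:plane(s,(270+x/8-.4,310+y/8-.4),z)[:2]
S4=lambda x,y,z:plane(s,(170+x/4-.4,270+y/4-.4),z)[:2]
bs=np.mean([S4(493,242,.042),S4(419,365,.042),S4(612,307,.042),S4(541,438,.042)],0)
for nm,a in(('open',(296.6,335.3)),('now',(325.1,352.1))): print('side',nm,(plane(s,a,.134)[:2]-bs)@u)
ms=(S4(475,218,.042)+S4(386,370,.042))/2;print('side: bolts centre behind mouth',(bs-ms)@u)
E
```

```text
top open -0.010469592070707585
top now 0.05801472644861362
top: bolts centre behind mouth 0.0666295530728423
side open -0.011358891961254369
side now 0.05871585851244787
side: bolts centre behind mouth 0.055842502584708874
```

Both fixed cameras put the ball about 118 mm behind the mouth, where locked is 120. All five items lie in their trays and the pin rear is at about −77 mm. The arm is clear, so I'm handing in.

```bash
python3 - <<'E'
from h import *
obs();print(job_done())
E
```

```text
t 53.25 pos [0.4033 0.0241 0.2938] rot [0.322 0.947 0.002 0.002] F [0.4 0.5 0.5] op 0.008 q [ 0.05 -0.08  1.99  0.    1.22 -0.86]
the job is handed in; nothing more can be done
None
```

I finished the job and handed it in at 53 s.

**Sorting:** Both pliers are in the wooden tray, the one file present is in the blue tray, and both bead tubes are in the white tray. Only one file was on the mat. The last top picture shows all five inside their trays. The jar, cup, spool, dish, ring and stone look unmoved.

**Bench pin:** The pin went into the slot plain end first and stopped at about 84.6 mm, where 85 is fully home. I then pushed it again from behind, and it did not move at 14 N.

**Lever:** I swung it only after that, until it hit its end stop at about 20 N. The ball is about 118 mm behind the slot mouth, where locked is 120.

**Checks that failed or disagreed:**
- My first grip on the red and black pliers lifted before the fingers had closed. I redid it.
- After I released the pin, camera readings put its rear end at about −77 to −80 mm, against −75 expected. I put that down to measurement error, because both pushes stopped at the same depth.
- The ball moved only about 70 mm, not the 77 mm of a full swing. Before the push it was already about 49 mm behind the mouth, not 40.

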